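# Load the soak bath and lock its cover

## Robot

A 6-joint arm with a two-finger parallel gripper is mounted at the origin on the work surface. World frame = base frame: x ahead of the robot, y to its left, z up, the work surface at z = 0. Lengths are in m, angles in rad, forces in N, time in s.
With the tool pointing down it reaches from about 0.35 to 0.975 m from the base axis. Payload 4.9 kg.
Tool frame: the origin (TCP) lies at the very end of the fingers, on their centre line; the grasp point (between the pads) lies 19 mm behind it (manip.hold_point_z is the distance from the TCP to the grasp point, in m); z points along the fingers, x is the direction in which the jaws open and shut, and the axes are right-handed (so a half turn about z gives the same grasp; the last joint's range is limited). The gripper opens to 85 mm and grips with 20 to 120 N. Pads are 22 mm wide; open, the fingers measure 114 mm over their backs; the gripper's body (76 mm by 85 mm) begins 54 mm behind the grasp point. The pads swing forward as they close: fully open they stand 13 mm farther back than shut.
Start: joints at [-1.441, 0.053, 1.613, -0, 1.476, -0.119], TCP at [0.154, -0.606, 0.231] pointing down, gripper open.
Joint ranges: [-3.01, 3.01], [-1.01, 2.22], [0.06, 2.58], [-1.02, 4.17], [0.09, 2.62], [-3.14, 3.14]. Speed limits (rad/s): [2.57, 2.57, 3.14, 3.14, 3.14, 3.14].

## Interface

Orientations are given as a unit quaternion [w, x, y, z].
In Python, from plant import manip gives the robot as it stands.
- The arm moves only by the shell command python3 -m handwheel 'ROWS' [OPENING]. ROWS is JSON, a list of rows, each an object of numbers: "dx", "dy", "dz": the shift along the tool's x, y, z in m; "ax", "ay", "az": the turn, a rotation vector about the tool's x, y, z in rad. In form: [{"dx": .., "dy": .., "dz": .., "ax": .., "ay": .., "az": ..}, ...]. A call has 1 to 5 rows; each row is the pose to reach, as a shift and turn from the pose commanded when the call began, along the tool's axes at that moment; what a row does not reach only later rows make up. A row lasts 1/8 s, in which the tool goes at most 62.5 mm and 10.7 degrees, less where a joint would pass 70% of its speed; a pose out of reach is approached as far as the arm can. A call with a gripper value outside its range is refused whole. OPENING is the closure in counts, from 0 (fully open) to 255 (shut), set as the call begins (- or left out, the last holds). The fingers move at their own pace and stop on an object; the grip force is fixed at half the most. Time passes only in rows, so rows that repeat a pose let the fingers close. It gives the time, the measured TCP pose, the force and the opening at its end, in the units of the state.
- manip.state(): the state, without advancing time (a new reading comes with each control period).
- manip.grab_frame(name): name is "scene" or "side" or "wrist"; returns a dict with "image" (420x560x3 uint8, blue, green, red), "z_map" (420x560 float32, m along the optical axis (not along the pixel's ray), 0 where there is no reading), "K" (3x3 intrinsics, pixels), "xyz" and "rotation" of the camera in the world. Camera axes: x right, y up, looking along -z (the intrinsics and any distortion apply to the point x, -y, -z); pixel columns grow to the right and rows downward; lengths in m; the calibration is good to about 2 mm. A picture is of the moment at which its call begins.
- manip.job_done(): hands the job in, once; it reports no verdict.
The state is a dict: "time": time; "joint_pos": joint angles; "joint_vel": joint speeds; "joint_efforts": joint torques, N m; "tool_pos": TCP position; "tool_rot": TCP orientation; "contact_force": force on the tool from outside, world axes, zero at the start; "ft_torque": the same for the moment, N m; "gripper_width": opening from 0.0 (shut) to 1.0 (fully open).
Only numpy, scipy, OpenCV 4.12 (cv2) and the standard library are available. Lean on these libraries where they do the work, as an engineer would, in place of code of your own. Each camera call takes 0.05 s, during which the arm holds its last target.

## Task

Get the soak bath ready to run: slide its clear cover open, hang every hook-on basket that stands on the bench inside the bath by hooking its bent lip over the front rim (cup inside, lip outside, hanging upright and clear of the bath's floor), then slide the cover fully shut. Fasten the cover with its two winged quarter-turn studs: turn each wing in line with its slot and marks, push the stud in, and turn it a full quarter turn clockwise so that it stays locked down. Do not knock over the bottles and jar standing around the baskets, and let go of everything at the end.

Things in the scene. Friction and masses are not known exactly. Their poses are not given: they have to be found in the camera images.
- bath: steel and white soak bath fixed to the bench, 120 mm high. Origin: on the bench below the middle of the front rim (wall nearest the robot); x points from the front rim into the bath, away from the robot; y left along the rim; z up. Open inside: x = 3 to 113, y = -125 to 125 mm, floor 12 mm up. Behind, x = 113 to 243 mm, a closed deck; at y = 131 to 186 mm and -131 to -186 mm ledges with a slot each
- rim_front (a point): middle of the top edge of the bath's front wall, 120 mm above the bench; the wall is 6 mm thick (x = -3 to 3 mm in the bath's frame). Four baskets fit side by side on it, for example at y = -90, -30, 30 and 90 mm
- slot_left (a point): centre of the slot in the bath's left ledge, on its top face, at x = 58, y = 158, z = 122 mm in the bath's frame; slot 23 mm long along the bath's y, 9 mm wide, in a plate 4 mm thick
- slot_right (a point): the same on the right ledge, at x = 58, y = -158, z = 122 mm in the bath's frame
- cover (a joint): the clear cover, m: 0 = fully shut against its stop, 0.115 = fully open (slid along the bath's +x). Starts shut to half open; 1.5 N friction, stays where left. Plate 130 x 374 x 5 mm, top face 135 mm above the bench, passing 7 mm above the bridges of hung baskets; shut, it spans x = -5 to 125 mm of the bath's frame
- cover_handle (a point): top centre of the cover's black upright knob, a post 16 mm across and 32 mm high, top 167 mm above the bench; at x = 25 mm + cover opening, y = 0 in the bath's frame
- wing_left (a point): top centre of the left stud's wing, carried by the cover; above the slot when the cover is shut (x = 58, y = 158 mm in the bath's frame). Wing: dark steel, 34 mm long, 10 thick, 26 high; its top is 167 mm above the bench with the stud out, 157 mm locked. Its y axis is the wing's long direction; the cross pin below (18 x 5 mm) is parallel to it
- turn_left (a joint): left stud's angle, rad, growing clockwise seen from above: 0 = wing along the bath's y, in line with the slot and two black marks on the cover; 1.571 = a quarter turn clockwise, end stop, locked. Range -1.45 to 1.571; starts between -1.3 and 1.3, stays where left (friction 0.02 N m). The pin enters the slot only within about 0.3 rad of 0
- push_left (a joint): how far the left stud is pushed in, m: 0 = out, 0.0125 = bottom; a spring lifts it with 3.5 N (out) to 6.6 N (bottom). Out of line, the pin stops on the ledge at about 0.002. From about 0.011 it can be turned; once turned, the spring holds the pin against the ledge's underside at about 0.010, locked. In line with the slot it pops out when let go
- wing_right (a point): the same on the right stud, above the right slot when the cover is shut (x = 58, y = -158 mm in the bath's frame)
- turn_right (a joint): the right stud's angle, as turn_left (also 0 in line, clockwise positive)
- push_right (a joint): how far the right stud is pushed in, as push_left
- reagent: amber reagent bottle, 72 mm across, 150 mm tall; not part of the job. Origin: centre of its underside, z up
- dropper: small dropper bottle, 36 mm across, 70 mm tall, red top, standing among the baskets; not part of the job. Origin: centre of its underside, z up
- jar: small glass jar with white lid, 48 mm across, 50 mm tall; not part of the job. Origin: centre of its underside, z up
- basket1: aluminium sample basket: open cup 40 x 40 x 42 mm high, walls 3 mm, about 0.1 kg, upright on the bench. Origin: centre of the cup's underside; z up; +x points from its hook side to the cup's far wall. A back plate at x = -20 to -17 mm rises to a bridge (underside 78, top 81 mm up) that bends down outside into the lip.
- basket2: another basket, like basket1. Its hook is 18 mm thick (x = -35 to -17 mm, middle -26 mm), 30 mm wide in y, with a 12 mm gap inside for the rim; it can be gripped from above across the 18 mm, 45 to 81 mm up. Hung properly, bridge on the rim, its origin is 42 mm above the bench and its x lies along the bath's x
- basket3: another basket, like basket1; two to four of the baskets are present, an absent one reads None
- basket4: another basket, like basket1
- lip1 (a point): middle of the lower edge of basket1's lip (33.5 mm to the -x side of its origin, 58 mm up)
- lip2 (a point): middle of the lower edge of basket2's lip (33.5 mm to the -x side of its origin, 58 mm up)
- lip3 (a point): middle of the lower edge of basket3's lip (33.5 mm to the -x side of its origin, 58 mm up)
- lip4 (a point): middle of the lower edge of basket4's lip (33.5 mm to the -x side of its origin, 58 mm up)
Things that resemble listed ones, but are neither listed nor needed, are in the scene too. What is shaped like the basket2 but orange is not meant.

How it is judged:
On the way, in this order (a step that is already met when the one before it is completed fails the run):
1. every basket present hangs on the front rim, cup inside and lip outside, upright (x of basket1 in the frame of bath between 0.012 and 0.036 m and y of basket1 in the frame of bath between -0.106 and 0.106 m and z of basket1 in the frame of bath between 0.036 and 0.049 m and x of lip1 in the frame of bath between -0.03 and -0.002 m and angle between each of basket1, basket2, basket3, basket4's own z axis and vertical below 0.15 rad and x of basket2 in the frame of bath between 0.012 and 0.036 m and y of basket2 in the frame of bath between -0.106 and 0.106 m and z of basket2 in the frame of bath between 0.036 and 0.049 m and x of lip2 in the frame of bath between -0.03 and -0.002 m and x of basket3 in the frame of bath between 0.012 and 0.036 m and y of basket3 in the frame of bath between -0.106 and 0.106 m and z of basket3 in the frame of bath between 0.036 and 0.049 m and x of lip3 in the frame of bath between -0.03 and -0.002 m and x of basket4 in the frame of bath between 0.012 and 0.036 m and y of basket4 in the frame of bath between -0.106 and 0.106 m and z of basket4 in the frame of bath between 0.036 and 0.049 m and x of lip4 in the frame of bath between -0.03 and -0.002 m), for 0.2 s.
2. the cover is slid fully shut (value of joint cover below 0.005 m), for 0.1 s.
3. both studs are pushed in, turned a quarter turn clockwise and hold, with the cover shut (value of joint cover below 0.005 m and value of joint each of push_left, push_right above 0.007 m and value of joint each of turn_left, turn_right above 1.3 rad), for 0.2 s.
At the end, for the whole second after the job is handed in: every basket present hangs still on the bath's front rim (lip outside the front wall, cup inside, bridge on the rim within 7 mm, tilted less than 0.15 rad), the cover is shut within 5 mm, and both studs are in (more than 7 mm) and turned clockwise past 1.3 rad (all of step 1 and all of step 3 and linear speed of each of basket1, basket2, basket3, basket4 below 0.02 m/s); the robot touches nothing.
It fails at once if the reagent bottle, the dropper bottle or the small jar is knocked over (angle between any of reagent, dropper, jar's own z axis and vertical above 0.7 rad).
Of basket1, basket2, basket3, basket4 only 2 to 4 are there at a start; the rules pass over those that are not, and their reading is None.
At some moment in a run one of basket1, basket2, basket3, basket4 may be knocked a few centimetres aside while the robot is not near it.
It also fails if it takes over 210 s, if anything falls off the work surface, if the arm or the gripper's body presses on something with over 40 N, if the wrist force passes 120 N, or if a joint passes its speed limit or range.

## Working session

There is one attempt and no reset: what is moved stays moved. The work goes in short steps, Python scripts to look and compute and a shell command to move; the robot and the scene stay as the last step left them, time stands still between calls to the robot, and variables do not carry over. Pictures are saved under pics/ and viewed, and the job is handed in when it is done.

```bash
ls; mkdir -p pics
cat > h.py <<'E'
import numpy as np, cv2
from plant import manip
from scipy.spatial.transform import Rotation as R
def grab(n,fn=None):
    f=manip.grab_frame(n)
    if fn: cv2.imwrite('pics/'+fn,f['image'])
    np.savez('last_%s.npz'%n,**{k:np.array(f[k]) for k in ('image','z_map','K','xyz','rotation')})
    return f
def load(n): return dict(np.load('last_%s.npz'%n))
def rot(f):
    r=np.array(f['rotation'])
    return r if r.shape==(3,3) else R.from_quat([r[1],r[2],r[3],r[0]]).as_matrix()
def cloud(f):
    z=f['z_map'];K=f['K'];v,u=np.mgrid[:z.shape[0],:z.shape[1]]
    p=np.stack([(u-K[0,2])/K[0,0]*z,-(v-K[1,2])/K[1,1]*z,-z],-1)
    return p@rot(f).T+np.array(f['xyz'])
def px(f,u,v):
    return cloud(f)[v,u]
def ray(f,u,v,h):
    K=f['K'];d=rot(f)@np.array([(u-K[0,2])/K[0,0],-(v-K[1,2])/K[1,1],-1]);c=np.array(f['xyz'])
    return c+d*(h-c[2])/d[2]
def proj(f,p):
    q=rot(f).T@(np.array(p)-np.array(f['xyz']));K=f['K']
    return K[0,2]+K[0,0]*q[0]/-q[2],K[1,2]+K[1,1]*q[1]/q[2]
E
python3 - <<'E'
from h import *
for n in ('scene','side','wrist'):
    f=grab(n,n+'0.png');print(n,f['xyz'],np.round(rot(f),3).tolist(),np.round(f['K'],1).tolist(),[k for k in f])
print(manip.state(), manip.hold_point_z)
E
```

```text
pics
scene [ 1.22762274 -0.71568438  0.88241787] [[0.693, -0.434, 0.576], [0.721, 0.427, -0.546], [-0.009, 0.793, 0.609]] [[453.3, 0.0, 282.3], [0.0, 453.3, 204.6], [0.0, 0.0, 1.0]] ['image', 'z_map', 'K', 'xyz', 'rotation']
side [0.45356066 0.75033013 1.04602109] [[-0.998, 0.046, -0.047], [-0.065, -0.76, 0.647], [-0.006, 0.648, 0.761]] [[435.7, 0.0, 280.1], [0.0, 435.7, 213.1], [0.0, 0.0, 1.0]] ['image', 'z_map', 'K', 'xyz', 'rotation']
wrist [ 0.22338107 -0.58639204  0.37365775] [[0.246, 0.929, 0.276], [-0.969, 0.237, 0.067], [-0.003, -0.284, 0.959]] [[291.3, 0.0, 283.6], [0.0, 291.3, 209.7], [0.0, 0.0, 1.0]] ['image', 'z_map', 'K', 'xyz', 'rotation']
{'time': 0.15, 'joint_pos': array([-1.44096853e+00,  5.32340078e-02,  1.61395720e+00, -1.98547164e-05,
        1.47598606e+00, -1.19050597e-01]), 'joint_vel': array([-6.94388292e-04, -2.90201959e-03, -3.72358429e-03,  3.71692877e-06,
        8.62706652e-04, -5.35337510e-04]), 'joint_efforts': array([ 7.02473226e-04, -3.94238555e+01, -3.70721734e+01, -1.26490272e-04,
        4.66976475e-03,  5.32135445e-06]), 'tool_pos': array([ 0.15385074, -0.60527913,  0.23034036]), 'tool_rot': array([-5.50191014e-04,  7.89404244e-01, -6.13873205e-01, -5.70203930e-04]), 'contact_force': array([-0.77237101,  0.31551846,  0.0079211 ]), 'ft_torque': array([ 0.02988516, -0.01729022,  0.00477061]), 'gripper_width': 0.9985964765364153} 0.0187
```

View pics/scene0.png

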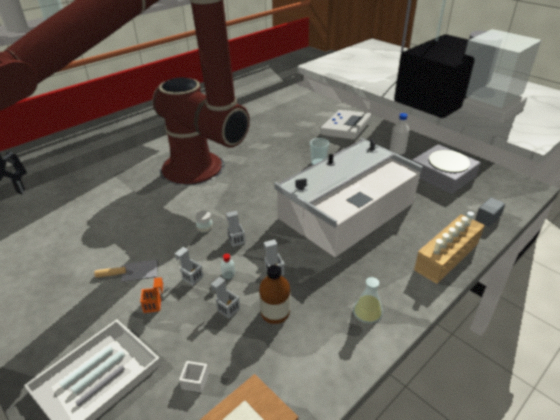

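View pics/side0.png

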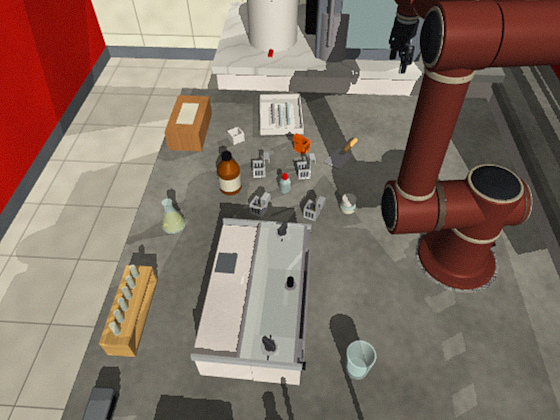

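View pics/wrist0.png

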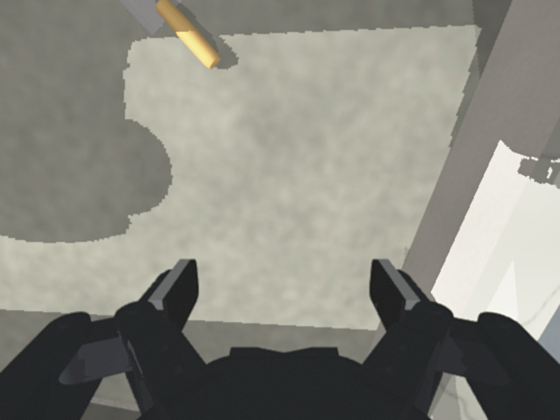

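Run:
```python
from h import *
f=load('scene');im=f['image']
cv2.imwrite('pics/s1.png',cv2.resize(im[190:330,130:330],None,fx=4,fy=4,interpolation=cv2.INTER_CUBIC))
g=load('side');im=g['image']
cv2.imwrite('pics/d1.png',cv2.resize(im[130:230,210:370],None,fx=5,fy=5,interpolation=cv2.INTER_CUBIC))
cv2.imwrite('pics/d2.png',cv2.resize(im[210:390,180:330],None,fx=3.3,fy=3.3,interpolation=cv2.INTER_CUBIC))
for n,f in(('scene',f),('side',g)):
    c=cloud(f); z=c[...,2]; ok=f['z_map']>0
    # top-down height map
    H=np.zeros((500,800,3),np.uint8)
    m=ok&(c[...,0]>.2)&(c[...,0]<.9)&(c[...,1]>-.6)&(c[...,1]<.5)&(z<.3)
    print(n,np.median(z[m&(abs(z)<.01)]), f['image'].shape)
```

```text
scene -0.000805376860774254 (420, 560, 3)
side -0.000763434461402257 (420, 560, 3)
```

View pics/s1.png

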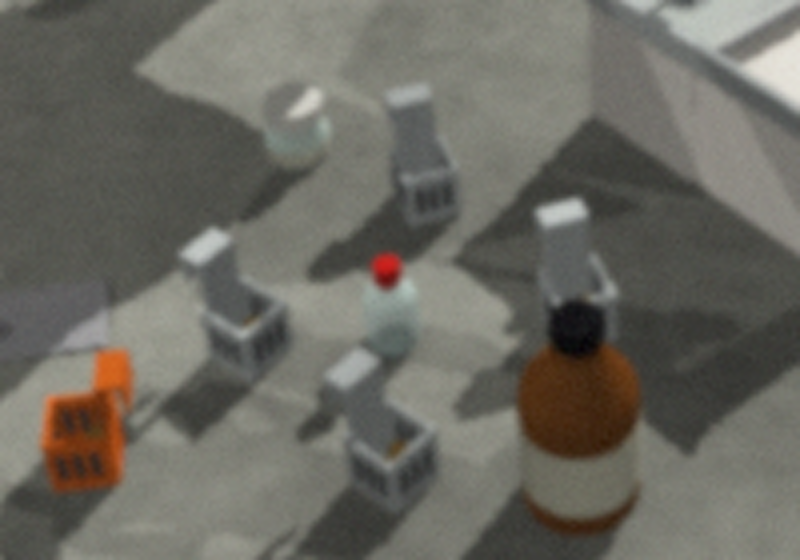

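View pics/d1.png

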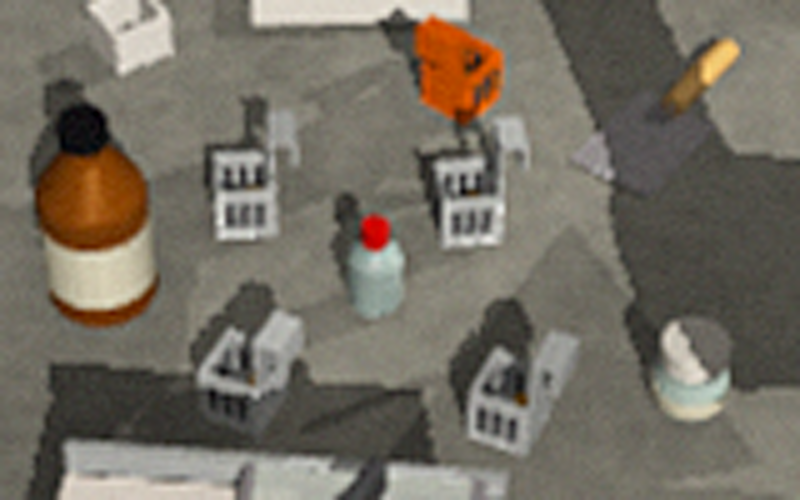

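View pics/d2.png

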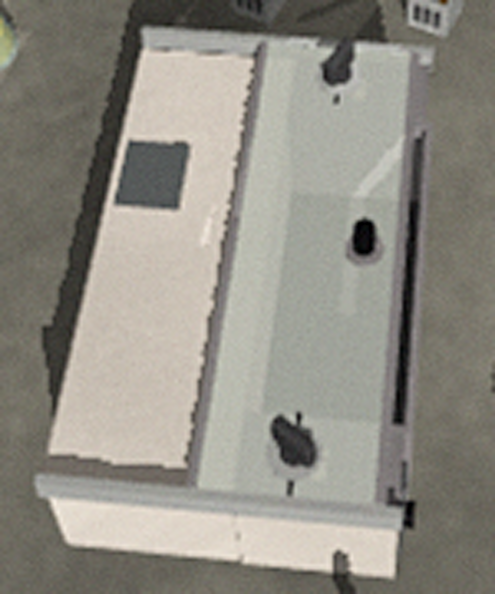

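Run:
```python
from h import *
for n in('scene','side'):
    f=load(n);c=cloud(f);ok=f['z_map']>0
    x0,y0=.2,-.62 ; S=1.6e-3
    H=np.full((440,740,3),40,np.uint8)  # rows: x up ; cols y right->neg
    m=ok&(c[...,0]>.2)&(c[...,0]<.9)&(c[...,1]>-.6)&(c[...,1]<.56)&(c[...,2]<.25)&(c[...,2]>-.02)
    p=c[m];col=f['image'][m]
    o=np.argsort(p[:,2]);p=p[o]
    zc=np.clip(p[:,2]/.18*255,0,255).astype(np.uint8)
    cc=cv2.applyColorMap(zc[:,None],cv2.COLORMAP_JET)[:,0]
    u=((.56-p[:,1])/S).astype(int);v=((.9-p[:,0])/S).astype(int)
    for a,b,k in zip(u,v,cc): cv2.circle(H,(int(a),int(b)),1,k.tolist(),-1)
    cv2.imwrite('pics/td_%s.png'%n,H)
```

```text
(no output)
```

View pics/td_scene.png

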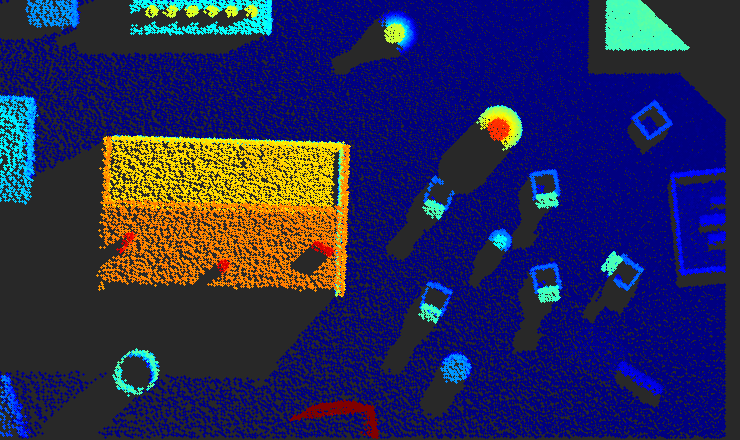

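View pics/td_side.png

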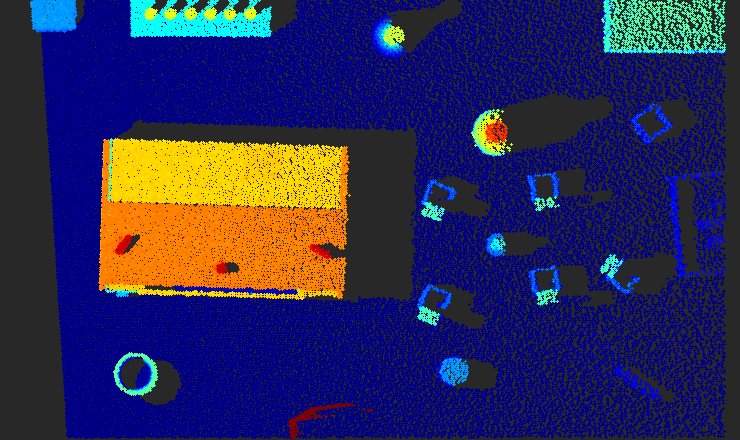

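Run:
```python
from h import *
P=[];
for n in('scene','side'):
    f=load(n);c=cloud(f);ok=f['z_map']>0
    p=c[ok];m=(p[:,0]>.4)&(p[:,0]<.72)&(p[:,1]>-.02)&(p[:,1]<.44)&(p[:,2]>.09)&(p[:,2]<.2)
    p=p[m]
    print(n,np.histogram(p[:,2],np.arange(.09,.2,.004)))
    q=p[abs(p[:,2]-.1335)<.004]; 
    r=cv2.minAreaRect((q[:,:2]*1000).astype(np.float32));print('cover lvl',r,len(q))
    q=p[abs(p[:,2]-.119)<.004]; 
    r=cv2.minAreaRect((q[:,:2]*1000).astype(np.float32));print('deck/rim lvl',r,len(q))
    h=p[p[:,2]>.143]
    Z=np.float32(h)
    t,l,ctr=cv2.kmeans(Z,3,None,(3,50,1e-6),5,cv2.KMEANS_PP_CENTERS)
    for i in range(3):
        a=h[l[:,0]==i]; print(a.mean(0),a.min(0),a.max(0),cv2.minAreaRect((a[:,:2]*1000).astype(np.float32)))
        b=a[a[:,2]>a[:,2].max()-.006]; print('  top',len(b),b.mean(0),cv2.minAreaRect((b[:,:2]*1000).astype(np.float32)))
```

```text
scene (array([ 158,  145,  147,  110,   83,  125,  833, 2054,  261,  145, 1528,
       1588,   58,   24,   30,   22,   30,   25,   51,   18,    0,    0,
          0,    0,    0,    0,    0]), array([0.09 , 0.094, 0.098, 0.102, 0.106, 0.11 , 0.114, 0.118, 0.122,
       0.126, 0.13 , 0.134, 0.138, 0.142, 0.146, 0.15 , 0.154, 0.158,
       0.162, 0.166, 0.17 , 0.174, 0.178, 0.182, 0.186, 0.19 , 0.194,
       0.198]))
cover lvl ((553.6622924804688, 203.05274963378906), (397.43048095703125, 243.1998748779297), 88.38209533691406) 3106
deck/rim lvl ((556.2572021484375, 201.09072875976562), (392.8835144042969, 241.23306274414062), 87.89203643798828) 2971
[0.50318408 0.04258522 0.15679096] [0.49100932 0.02618394 0.14307008] [0.51281574 0.06054585 0.16879265] ((504.5287170410156, 42.266357421875), (35.12918472290039, 18.029870986938477), 65.48033142089844)
  top 30 [0.50182614 0.04428271 0.16508069] ((502.5317687988281, 44.09492111206055), (33.45931625366211, 12.878375053405762), 65.48033142089844)
[0.51470197 0.35557007 0.15713174] [0.49643246 0.34384694 0.14359302] [0.52868665 0.37128997 0.1
[... 1613 characters left out ...]
0.49747968 0.048967   0.15922953] [0.48744532 0.03191445 0.14327836] [0.50720429 0.06256868 0.16907748] ((497.7034912109375, 47.02711486816406), (33.58387756347656, 11.397370338439941), 64.9271469116211)
  top 38 [0.49799971 0.04637288 0.16566749] ((498.3939514160156, 45.89199447631836), (32.15007019042969, 9.509910583496094), 64.04241943359375)
[0.47035585 0.20747333 0.1588659 ] [0.46351074 0.19820575 0.14337511] [0.47825642 0.21452732 0.17019268] ((470.3036804199219, 206.203369140625), (13.952774047851562, 14.41039752960205), 29.04561996459961)
  top 25 [0.47069247 0.20505932 0.16640877] ((469.7893981933594, 205.25718688964844), (13.007148742675781, 13.366926193237305), 34.742122650146484)
```

```bash
cat >> h.py <<'E'
def go(x,y,z,alpha):
    """print delta in tool frame to reach TCP (x,y,z), tool x axis at world angle alpha (deg), pointing down"""
    s=manip.state();q=s['tool_rot'];T=R.from_quat([q[1],q[2],q[3],q[0]]).as_matrix()
    a=np.radians(alpha);X=np.array([np.cos(a),np.sin(a),0]);Z=np.array([0,0,-1.]);G=np.stack([X,np.cross(Z,X),Z],1)
    d=T.T@(np.array([x,y,z])-s['tool_pos']);rv=R.from_matrix(T.T@G).as_rotvec()
    n=max(np.linalg.norm(d)/.0625,np.degrees(np.linalg.norm(rv))/10.7)
    print('t',round(s['time'],2),'pos',np.round(s['tool_pos'],4),'alpha',round(np.degrees(np.arctan2(T[1,0],T[0,0])),2),'F',np.round(s['contact_force'],1),'g',round(s['gripper_width'],3))
    print('d',np.round(d,4),'r',np.round(rv,4),'rows',round(n,1))
E
python3 - <<'E'
from h import *
go(.46,-.17,.33,0)
E
```

```text
t 0.15 pos [ 0.1539 -0.6053  0.2303] alpha -75.74 F [-0.8  0.3  0. ] g 0.999
d [-0.3466 -0.404  -0.099 ] r [-1.2000e-03  1.2000e-03 -1.3219e+00] rows 8.7
```

```bash
python3 -m handwheel '[{"dx":0,"dy":0,"dz":-0.06},{"dx":-0.3466,"dy":-0.404,"dz":-0.099,"az":-1.322},{"dx":-0.3466,"dy":-0.404,"dz":-0.099,"az":-1.322},{"dx":-0.3466,"dy":-0.404,"dz":-0.099,"az":-1.322},{"dx":-0.3466,"dy":-0.404,"dz":-0.099,"az":-1.322}]' 0
python3 - <<'E'
from h import *
go(.46,-.17,.33,0)
E
```

```text
t 0.15 pos [ 0.1539 -0.6053  0.2303] alpha -75.74 F [-0.8  0.3  0. ] g 0.999
d [-0.3466 -0.404  -0.099 ] r [-1.2000e-03  1.2000e-03 -1.3219e+00] rows 8.7invalid input at $[0]: expected keys dx, dy, dz, ax, ay, az
```

All six keys are needed.

```bash
python3 -m handwheel '[{"dx":0,"dy":0,"dz":-0.06,"ax":0,"ay":0,"az":0},{"dx":-0.3466,"dy":-0.404,"dz":-0.099,"ax":0,"ay":0,"az":-1.322},{"dx":-0.3466,"dy":-0.404,"dz":-0.099,"ax":0,"ay":0,"az":-1.322},{"dx":-0.3466,"dy":-0.404,"dz":-0.099,"ax":0,"ay":0,"az":-1.322},{"dx":-0.3466,"dy":-0.404,"dz":-0.099,"ax":0,"ay":0,"az":-1.322}]' 0
python3 - <<'E'
from h import *
go(.46,-.17,.33,0)
E
```

```text
time: 0.78
tool_pos: [0.298, -0.4, 0.3094]
tool_rot: [-0.0, 0.96, -0.279, 0.0]
contact_force: [0.9, -0.2, -0.7]
gripper_width: 0.999
t 0.78 pos [ 0.298  -0.4     0.3094] alpha -32.45 F [ 0.9 -0.2 -0.7] g 0.999
d [ 0.0133 -0.281  -0.0205] r [-3.000e-04 -1.000e-04 -5.664e-01] rows 4.5
```

```bash
python3 -m handwheel '[{"dx":0.013,"dy":-0.281,"dz":-0.02,"ax":0,"ay":0,"az":-0.566},{"dx":0.013,"dy":-0.281,"dz":-0.02,"ax":0,"ay":0,"az":-0.566},{"dx":0.013,"dy":-0.281,"dz":-0.02,"ax":0,"ay":0,"az":-0.566},{"dx":0.013,"dy":-0.281,"dz":-0.02,"ax":0,"ay":0,"az":-0.566},{"dx":0.013,"dy":-0.281,"dz":-0.02,"ax":0,"ay":0,"az":-0.566}]' 0
python3 - <<'E'
from h import *
go(.46,-.17,.33,0)
grab('wrist','w1.png')
E
```

```text
time: 1.4
tool_pos: [0.4614, -0.17, 0.3296]
tool_rot: [-0.0, 1.0, -0.001, 0.0]
contact_force: [-0.2, -0.9, 0.3]
gripper_width: 0.999
t 1.4 pos [ 0.4614 -0.17    0.3296] alpha -0.17 F [-0.2 -0.9  0.3] g 0.999
d [-0.0014  0.     -0.0004] r [-0.0002 -0.0003 -0.003 ] rows 0.0
```

View pics/w1.png

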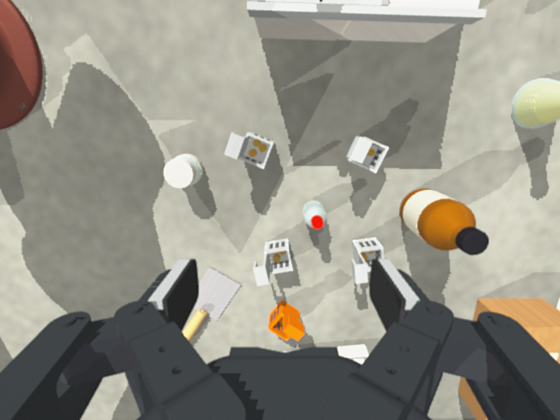

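Run:
```python
from h import *
f=load('wrist');c=cloud(f)
p=c[(f['z_map']>0)];m=(p[:,0]>.3)&(p[:,0]<.7)&(p[:,1]>-.45)&(p[:,1]<-.05)&(p[:,2]>.07)&(p[:,2]<.09)
q=p[m];print(len(q))
b=np.zeros((400,400),np.uint8)
b[((q[:,0]-.3)*1000).astype(int),((q[:,1]+.45)*1000).astype(int)]=255
b=cv2.morphologyEx(b,cv2.MORPH_CLOSE,np.ones((5,5)))
n,l,s,ct=cv2.connectedComponentsWithStats(b)
for i in range(1,n):
    if s[i,4]<100: continue
    v,u=np.where(l==i);r=cv2.minAreaRect(np.stack([v+300,u-450],1).astype(np.float32));k=(l[((q[:,0]-.3)*1000).astype(int),((q[:,1]+.45)*1000).astype(int)]==i)
    print(r,s[i,4],'z',np.percentile(q[k,2],90))
go(.46,.2,.36,0)
```

```text
1982
((395.10345458984375, -124.24138641357422), (30.45403480529785, 18.56953239440918), 68.19859313964844) 543 z 0.08274774032312483
((425.6800231933594, -315.24005126953125), (18.60408592224121, 31.304956436157227), 10.304847717285156) 554 z 0.08253224633463499
((474.7576904296875, -416.3115234375), (19.558391571044922, 31.047849655151367), 52.12501525878906) 549 z 0.08208880402314964
((508.0, -236.0), (16.0, 16.0), 90.0) 209 z 0.07175125799909496
((561.7758178710938, -130.1896514892578), (30.200483322143555, 18.90812873840332), 66.80140686035156) 541 z 0.08279089271546967
((575.4838256835938, -312.04766845703125), (18.960886001586914, 30.85085105895996), 7.765166282653809) 559 z 0.0826837076063219
((669.4971923828125, -222.17630004882812), (69.97055053710938, 28.119415283203125), 59.322723388671875) 200 z 0.08846507890174238
t 1.45 pos [ 0.4626 -0.1682  0.3298] alpha -0.05 F [-1.   1.9 -0.1] g 0.998
d [-0.0029 -0.3682 -0.0294] r [-0.0023 -0.0017 -0.0009] rows 5.9
```

```bash
python3 -m handwheel '[{"dx":-0.003,"dy":-0.368,"dz":-0.03,"ax":0,"ay":0,"az":0},{"dx":-0.003,"dy":-0.368,"dz":-0.03,"ax":0,"ay":0,"az":0},{"dx":-0.003,"dy":-0.368,"dz":-0.03,"ax":0,"ay":0,"az":0},{"dx":-0.003,"dy":-0.368,"dz":-0.03,"ax":0,"ay":0,"az":0},{"dx":-0.003,"dy":-0.368,"dz":-0.03,"ax":0,"ay":0,"az":0}]' 0;python3 -m handwheel '[{"dx":0,"dy":-0.06,"dz":0,"ax":0,"ay":0,"az":0},{"dx":0,"dy":-0.06,"dz":0,"ax":0,"ay":0,"az":0},{"dx":0,"dy":-0.06,"dz":0,"ax":0,"ay":0,"az":0}]'
python3 - <<'E'
from h import *
go(.46,.2,.36,0)
grab('wrist','w2.png')
E
```

```text
time: 2.08
tool_pos: [0.4593, 0.1405, 0.355]
tool_rot: [0.0, 1.0, -0.003, 0.0]
contact_force: [0.7, 0.4, 0.7]
gripper_width: 1.003
time: 2.45
tool_pos: [0.46, 0.1985, 0.3545]
tool_rot: [0.0, 1.0, -0.003, -0.0]
contact_force: [0.5, -1.0, 0.1]
gripper_width: 1.003
t 2.45 pos [0.46   0.1985 0.3545] alpha -0.33 F [ 0.5 -1.   0.1] g 1.003
d [ 0.     -0.0015 -0.0055] r [ 0.0008  0.0007 -0.0058] rows 0.1
```

View pics/w2.png

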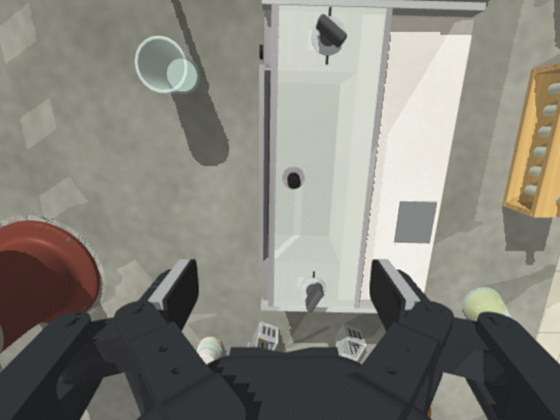

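```bash
cat >> h.py <<'E'
def bathfit(f):
    c=cloud(f);p=c[f['z_map']>0]
    m=(p[:,0]>.38)&(p[:,0]<.75)&(p[:,1]>.0)&(p[:,1]<.42)&(p[:,2]>.09)&(p[:,2]<.2);p=p[m]
    h=p[p[:,2]>.145]
    t,l,ctr=cv2.kmeans(np.float32(h[:,:2]),3,None,(3,50,1e-6),5,cv2.KMEANS_PP_CENTERS)
    for i in np.argsort(ctr[:,1]):
        a=h[l[:,0]==i];b=a[a[:,2]>.160]
        print('post',len(b),np.round(b.mean(0),4),[np.round(k,1) for k in cv2.minAreaRect((b[:,:2]*1000).astype(np.float32))],'zmax',np.round(np.percentile(b[:,2],95),4))
    return p
E
python3 - <<'E'
from h import *
f=load('wrist');p=bathfit(f)
for y in (.1,.14,.18,.22,.26,.3):
    a=p[abs(p[:,1]-y)<.004];a=a[np.argsort(a[:,0])]
    bins=np.arange(.41,.70,.004);s=''
    for b in bins:
        k=a[(a[:,0]>=b)&(a[:,0]<b+.004),2]
        s+=('%d '%round(np.median(k)*1000)) if len(k) else '- '
    print(y,s)
E
```

```text
post 205 [0.4984 0.0509 0.1661] [array([498.7,  49.7]), array([33.2,  9.8]), np.float64(62.1)] zmax 0.1683
post 147 [0.4708 0.2081 0.1674] [array([470.7, 207.8]), array([14.7, 14.7]), np.float64(46.2)] zmax 0.1688
post 421 [0.5081 0.3631 0.1667] [array([508.6, 363.8]), array([10.2, 33.9]), np.float64(52.3)] zmax 0.1688
0.1 - - - 120 120 - 137 137 136 136 136 136 135 136 136 136 136 135 135 136 136 136 136 135 136 136 136 136 136 135 136 135 135 135 135 136 136 135 137 137 121 121 121 121 121 120 121 121 121 121 121 121 121 121 121 120 121 121 121 121 121 121 121 120 120 - - - - - - - - 
0.14 - - - 121 121 105 - 136 136 136 135 135 136 136 136 135 136 135 136 136 136 136 135 136 135 136 136 135 136 136 136 136 136 136 135 136 136 136 136 137 - 121 121 120 121 120 121 121 121 121 122 122 123 123 123 122 123 123 123 123 122 123 123 121 120 - - - - - - - - 
0.18 - - - - 120 119 - 136 136 136 136 136 136 136 136 136 135 136 136 136 136 136 136 136 136 136 136 136 136 136 136 136 136 136 136 136 136 136 136 136 - 121 121 121 121 121 121 121 121 121 121 120 121 121 121 121 121 121 120 121 1
[... 155 characters left out ...]
136 136 136 136 136 136 136 136 137 137 121 121 120 120 121 121 121 121 121 121 121 121 121 121 121 121 121 121 120 121 121 120 121 121 120 - - - - - - - 
0.26 - - - - 121 121 107 - 137 137 136 136 136 136 136 136 136 136 136 136 136 136 136 136 136 136 136 136 136 136 136 136 136 135 136 136 136 136 136 137 137 121 121 121 121 121 121 121 121 121 121 121 121 121 120 121 121 121 120 121 121 121 121 121 121 121 - - - - - - - 
0.3 - - - - 121 121 111 - 137 137 136 136 136 136 136 136 136 135 136 135 136 136 136 136 136 136 136 136 136 136 136 135 136 136 136 136 136 136 135 136 137 - 121 121 121 121 120 121 121 121 121 121 121 121 121 121 121 121 121 121 121 121 121 121 121 120 118 - - - - - -
```

Run:
```python
from h import *
f=load('wrist');c=cloud(f);p=c[f['z_map']>0]
p=p[(p[:,0]>.38)&(p[:,0]<.75)&(p[:,1]>.09)&(p[:,1]<.34)]
def edge(lo,hi,xl,xh,fn):
    q=p[(p[:,2]>lo)&(p[:,2]<hi)&(p[:,0]>xl)&(p[:,0]<xh)];Y=[];X=[]
    for y in np.arange(.09,.34,.004):
        a=q[(q[:,1]>=y)&(q[:,1]<y+.004),0]
        if len(a)>1: Y.append(y+.002);X.append(fn(a))
    k=np.polyfit(Y,X,1);r=np.polyval(k,Y)-X;g=abs(r)<2*np.median(abs(r))+.0005
    k=np.polyfit(np.array(Y)[g],np.array(X)[g],1);print(lo,np.round(k[0],4),'x at y=.207',np.round(np.polyval(k,.207),4),g.sum())
edge(.117,.125,.4,.45,np.min);edge(.117,.125,.4,.445,np.max);edge(.132,.14,.4,.7,np.min);edge(.132,.14,.4,.62,np.max);edge(.117,.128,.6,.75,np.max)
```

```text
0.117 0.0297 x at y=.207 0.4271 63
0.117 0.0338 x at y=.207 0.4321 54
0.132 0.0305 x at y=.207 0.4415 63
0.132 0.0332 x at y=.207 0.5706 63
0.117 0.0344 x at y=.207 0.671 63
```

Run:
```python
from h import *
go(.4707,.2078,.148,-1.8)
```

```text
t 2.5 pos [0.4601 0.198  0.3547] alpha -0.41 F [-1.1  0.4  0.2] g 0.993
d [ 0.0106 -0.01    0.2067] r [0.0006 0.0004 0.0243] rows 3.3
```

```bash
python3 -m handwheel '[{"dx":0.0106,"dy":-0.01,"dz":0,"ax":0,"ay":0,"az":0.0243},{"dx":0.0106,"dy":-0.01,"dz":0.06,"ax":0,"ay":0,"az":0.0243},{"dx":0.0106,"dy":-0.01,"dz":0.12,"ax":0,"ay":0,"az":0.0243},{"dx":0.0106,"dy":-0.01,"dz":0.17,"ax":0,"ay":0,"az":0.0243},{"dx":0.0106,"dy":-0.01,"dz":0.17,"ax":0,"ay":0,"az":0.0243}]'; python3 -m handwheel '[{"dx":0,"dy":0,"dz":0.036,"ax":0,"ay":0,"az":0},{"dx":0,"dy":0,"dz":0.036,"ax":0,"ay":0,"az":0},{"dx":0,"dy":0,"dz":0.036,"ax":0,"ay":0,"az":0}]'
python3 - <<'E'
from h import *
go(.4707,.2078,.148,-1.8)
grab('wrist','w3.png')
E
```

```text
time: 3.12
tool_pos: [0.468, 0.2064, 0.1801]
tool_rot: [0.001, 1.0, -0.017, -0.005]
contact_force: [-0.2, 0.1, 0.4]
gripper_width: 1.002
time: 3.5
tool_pos: [0.4724, 0.2088, 0.152]
tool_rot: [-0.001, 1.0, -0.016, 0.002]
contact_force: [0.4, -1.0, -1.1]
gripper_width: 1.005
t 3.5 pos [0.4724 0.2088 0.152 ] alpha -1.78 F [ 0.4 -1.  -1.1] g 1.005
d [-0.0017  0.0011  0.004 ] r [-0.0012 -0.0038  0.0003] rows 0.1
```

View pics/w3.png

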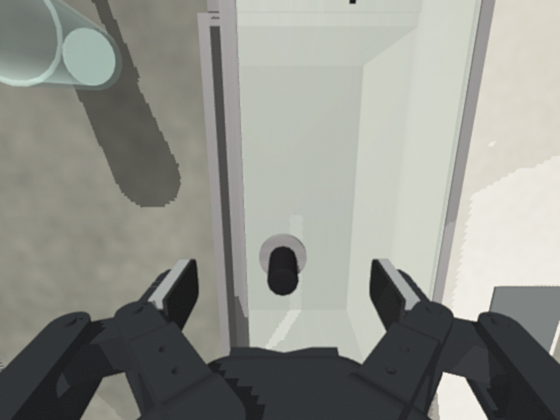

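```bash
python3 -m handwheel '[{"dx":-0.001,"dy":0.001,"dz":0.003,"ax":0,"ay":0,"az":0},{"dx":-0.001,"dy":0.001,"dz":0.003,"ax":0,"ay":0,"az":0},{"dx":-0.001,"dy":0.001,"dz":0.003,"ax":0,"ay":0,"az":0},{"dx":-0.001,"dy":0.001,"dz":0.003,"ax":0,"ay":0,"az":0},{"dx":-0.001,"dy":0.001,"dz":0.003,"ax":0,"ay":0,"az":0}]' 255
python3 - <<'E'
from h import *
go(.4295+.140,.209-.140*.032,.148,-1.8)
E
```

```text
time: 4.18
tool_pos: [0.47, 0.2079, 0.1464]
tool_rot: [-0.0, 1.0, -0.015, 0.0]
contact_force: [0.4, -0.6, 1.4]
gripper_width: 0.16
t 4.17 pos [0.47   0.2079 0.1464] alpha -1.73 F [ 0.4 -0.6  1.4] g 0.16
d [ 0.0996  0.0004 -0.0015] r [-0.0001 -0.0007  0.0012] rows 1.6
```

```bash
python3 -m handwheel '[{"dx":0.025,"dy":0,"dz":0,"ax":0,"ay":0,"az":0},{"dx":0.05,"dy":0,"dz":0,"ax":0,"ay":0,"az":0},{"dx":0.075,"dy":0,"dz":0,"ax":0,"ay":0,"az":0},{"dx":0.095,"dy":0,"dz":0,"ax":0,"ay":0,"az":0},{"dx":0.095,"dy":0,"dz":0,"ax":0,"ay":0,"az":0}]'
python3 - <<'E'
from h import *
go(.4295+.140,.209-.140*.032,.148,-1.8)
E
```

```text
time: 4.8
tool_pos: [0.5661, 0.2049, 0.1464]
tool_rot: [-0.0, 1.0, -0.015, 0.001]
contact_force: [1.6, 0.0, 2.8]
gripper_width: 0.16
t 4.8 pos [0.5661 0.2049 0.1464] alpha -1.77 F [1.6 0.  2.8] g 0.16
d [ 0.0034  0.0003 -0.0016] r [-0.0002 -0.0018  0.0006] rows 0.1
```

```bash
python3 -m handwheel '[{"dx":0,"dy":0,"dz":0,"ax":0,"ay":0,"az":0},{"dx":0,"dy":0,"dz":0,"ax":0,"ay":0,"az":0},{"dx":0,"dy":0,"dz":0,"ax":0,"ay":0,"az":0},{"dx":0,"dy":0,"dz":0,"ax":0,"ay":0,"az":0}]' 0; python3 -c "
from h import *
go(.5,.2,.36,-1.8)"; python3 -m handwheel '[{"dx":0,"dy":0,"dz":-0.05,"ax":0,"ay":0,"az":0},{"dx":-0.066,"dy":0.002,"dz":-0.2,"ax":0,"ay":0,"az":0},{"dx":-0.066,"dy":0.002,"dz":-0.2,"ax":0,"ay":0,"az":0},{"dx":-0.066,"dy":0.002,"dz":-0.2,"ax":0,"ay":0,"az":0},{"dx":-0.066,"dy":0.002,"dz":-0.2,"ax":0,"ay":0,"az":0}]'
python3 - <<'E'
from h import *
go(.5,.2,.36,-1.8)
f=grab('wrist','w4.png')
go(.5,.2,.36,-1.8)
bathfit(f)
E
```

```text
time: 5.3
tool_pos: [0.5643, 0.2051, 0.1459]
tool_rot: [0.0, 1.0, -0.015, -0.0]
contact_force: [-0.7, 0.3, 0.6]
gripper_width: 0.987
t 5.3 pos [0.5643 0.2051 0.1459] alpha -1.72 F [-0.7  0.3  0.6] g 0.987
d [-0.0641  0.007  -0.2141] r [0.     0.0002 0.0013] rows 3.6
time: 5.92
tool_pos: [0.4992, 0.2055, 0.3511]
tool_rot: [-0.001, 1.0, -0.015, 0.004]
contact_force: [0.4, -0.2, 0.2]
gripper_width: 1.003
t 5.92 pos [0.4992 0.2055 0.3511] alpha -1.7 F [ 0.4 -0.2  0.2] g 1.003
d [ 0.001   0.0055 -0.0089] r [-0.0025 -0.0085  0.0018] rows 0.2
t 5.97 pos [0.4989 0.2052 0.3479] alpha -1.72 F [ 0.  -0.5 -0. ] g 0.997
d [ 0.0013  0.0052 -0.0121] r [-0.0011 -0.0038  0.0015] rows 0.2
post 220 [0.592  0.0479 0.1658] [array([592.4,  46. ]), array([33.8,  9.8]), np.float64(63.0)] zmax 0.1685
post 156 [0.5642 0.2052 0.167 ] [array([564.6, 204.8]), array([14.5, 15.1]), np.float64(44.1)] zmax 0.1685
post 433 [0.6014 0.3603 0.1665] [array([602.5, 360.8]), array([10.3, 33.8]), np.float64(52.5)] zmax 0.1689
```

View pics/w4.png

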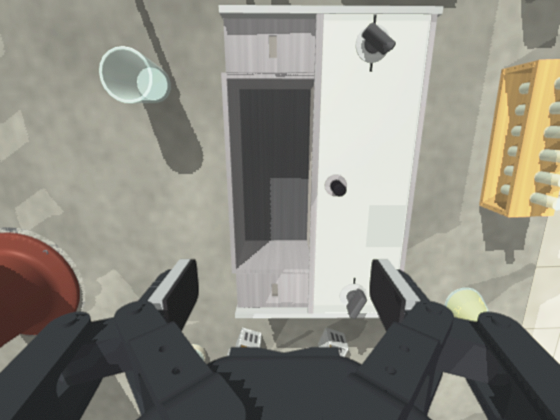

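Run:
```python
from h import *
f=load('wrist');c=cloud(f);p=c[f['z_map']>0]
p=p[(p[:,0]>.38)&(p[:,0]<.75)&(p[:,1]>.09)&(p[:,1]<.33)]
def edge(lo,hi,xl,xh,fn):
    q=p[(p[:,2]>lo)&(p[:,2]<hi)&(p[:,0]>xl)&(p[:,0]<xh)];Y=[];X=[]
    for y in np.arange(.09,.33,.004):
        a=q[(q[:,1]>=y)&(q[:,1]<y+.004),0]
        if len(a)>1: Y.append(y+.002);X.append(fn(a))
    k=np.polyfit(Y,X,1);r=np.polyval(k,Y)-X;g=abs(r)<2*np.median(abs(r))+.0005
    k=np.polyfit(np.array(Y)[g],np.array(X)[g],1);print(lo,np.round(k[0],4),'x at y=.207',np.round(np.polyval(k,.207),4),g.sum())
edge(.117,.125,.4,.46,np.min);edge(.117,.125,.4,.46,np.max);edge(.132,.14,.4,.7,np.min);
im=f['image'];cv2.imwrite('pics/w4s.png',np.hstack([cv2.resize(im[20:80,210:310],None,fx=4,fy=4,interpolation=2),cv2.resize(im[260:320,220:320],None,fx=4,fy=4,interpolation=2)]))
for u,v in((273,47),(275,289)): print(ray(f,u,v,.123))
```

```text
0.117 0.0313 x at y=.207 0.4268 60
0.117 0.0319 x at y=.207 0.4324 60
0.132 0.0311 x at y=.207 0.535 60
[0.49314587 0.36384497 0.123     ]
[0.48355294 0.05092301 0.123     ]
```

View pics/w4s.png

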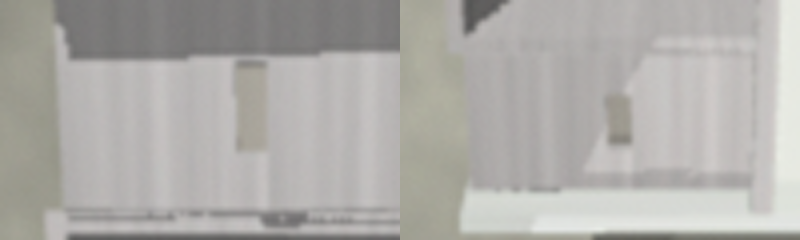

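```bash
cat >> h.py <<'E'
def baskets(f):
    c=cloud(f);p=c[(f['z_map']>0)];im=np.array(f['image'])[f['z_map']>0]
    m=(p[:,0]>.25)&(p[:,0]<.7)&(p[:,1]>-.5)&(p[:,1]<.03)&(p[:,2]>.076)&(p[:,2]<.088);q=p[m];im=im[m]
    b=np.zeros((450,530),np.uint8);I=((q[:,0]-.25)*1000).astype(int);J=((q[:,1]+.5)*1000).astype(int)
    b[I,J]=255;b=cv2.morphologyEx(b,cv2.MORPH_CLOSE,np.ones((5,5)))
    n,l,s,ct=cv2.connectedComponentsWithStats(b)
    for i in range(1,n):
        if s[i,4]<250: continue
        v,u=np.where(l==i);k=l[I,J]==i
        (ctr,(w,h),a)=cv2.minAreaRect(np.stack([v+250.5,u-499.5],1).astype(np.float32))
        if w>h: a-=90
        print('bridge',np.round(ctr,1),'yaw',round(a,1),'size',round(min(w,h),1),round(max(w,h),1),'z90',round(np.percentile(q[k,2],90),4),'bgr',im[k].mean(0).astype(int))
E
python3 - <<'E'
from h import *
go(.46,-.15,.33,0)
E
```

```text
t 5.97 pos [0.4989 0.2052 0.3479] alpha -1.72 F [ 0.  -0.5 -0. ] g 0.997
d [-0.0283  0.3562  0.0174] r [-0.0011 -0.0039 -0.03  ] rows 5.7
```

```bash
python3 -m handwheel '[{"dx":-0.028,"dy":0.356,"dz":0.017,"ax":0,"ay":0,"az":-0.03},{"dx":-0.028,"dy":0.356,"dz":0.017,"ax":0,"ay":0,"az":-0.03},{"dx":-0.028,"dy":0.356,"dz":0.017,"ax":0,"ay":0,"az":-0.03},{"dx":-0.028,"dy":0.356,"dz":0.017,"ax":0,"ay":0,"az":-0.03},{"dx":-0.028,"dy":0.356,"dz":0.017,"ax":0,"ay":0,"az":-0.03}]' 0;python3 -c "
from h import *
go(.46,-.15,.33,0)"; python3 -m handwheel '[{"dx":0,"dy":0.058,"dz":0,"ax":0,"ay":0,"az":0},{"dx":0,"dy":0.058,"dz":0,"ax":0,"ay":0,"az":0},{"dx":0,"dy":0.058,"dz":0,"ax":0,"ay":0,"az":0}]'
python3 - <<'E'
from h import *
go(.46,-.15,.33,0)
f=grab('wrist','w5.png');baskets(f)
go(.46,-.15,.33,0)
E
```

```text
time: 6.6
tool_pos: [0.4637, -0.1072, 0.3284]
tool_rot: [-0.001, 1.0, -0.0, -0.002]
contact_force: [0.3, 0.1, 0.3]
gripper_width: 0.995
t 6.6 pos [ 0.4637 -0.1072  0.3284] alpha -0.02 F [0.3 0.1 0.3] g 0.995
d [-0.0037  0.0428 -0.0017] r [-0.0014  0.0032 -0.0004] rows 0.7
time: 6.98
tool_pos: [0.4643, -0.1631, 0.3292]
tool_rot: [-0.001, 1.0, -0.0, -0.001]
contact_force: [0.4, -0.0, -1.2]
gripper_width: 0.999
t 6.97 pos [ 0.4643 -0.1631  0.3292] alpha -0.05 F [ 0.4 -0.  -1.2] g 0.999
d [-0.0044 -0.0131 -0.0008] r [-0.002   0.0028 -0.001 ] rows 0.2
bridge [ 395.6 -123.7] yaw -22.2 size 18.5 30.5 z90 0.0827 bgr [220 224 222]
bridge [ 426.1 -314.9] yaw 10.8 size 18.7 30.9 z90 0.0825 bgr [231 234 232]
bridge [544.5  19.2] yaw 88.2 size 2.2 236.1 z90 0.0835 bgr [147 155 159]
bridge [ 475.2 -415.9] yaw 53.7 size 19.1 31.0 z90 0.0825 bgr [ 10 151 245]
bridge [ 562.4 -129.6] yaw -22.6 size 18.7 29.8 z90 0.0827 bgr [235 238 236]
bridge [ 576.  -311.5] yaw 6.8 size 18.6 30.7 z90 0.0825 bgr [232 235 233]
t 7.03 pos [ 0.4646 -0.1625  0.3296] alpha 0.02 F [ 0.5  1.1 -0.3] g 0.999
d [-0.0046 -0.0125 -0.0003] r [-0.0015  0.002   0.0004] rows 0.2
```

View pics/w5.png

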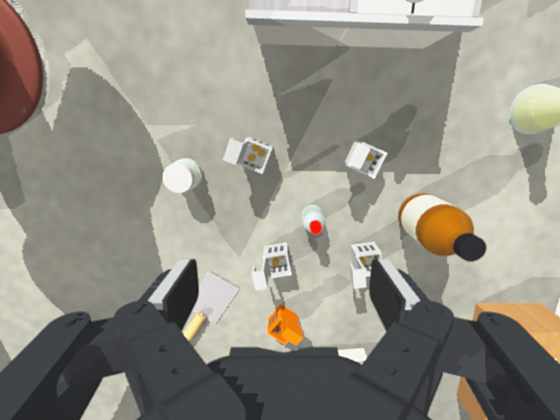

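Run:
```python
from h import *
go(.3955,-.124,.15,-22.2)
```

```text
t 7.03 pos [ 0.4646 -0.1625  0.3296] alpha 0.02 F [ 0.5  1.1 -0.3] g 0.999
d [-0.0687 -0.0383  0.1798] r [-0.0011  0.0023  0.3879] rows 3.1
```

```bash
python3 -m handwheel '[{"dx":-0.0687,"dy":-0.0383,"dz":0.06,"ax":0,"ay":0,"az":0.2},{"dx":-0.0687,"dy":-0.0383,"dz":0.12,"ax":0,"ay":0,"az":0.388},{"dx":-0.0687,"dy":-0.0383,"dz":0.18,"ax":0,"ay":0,"az":0.388},{"dx":-0.0687,"dy":-0.0383,"dz":0.18,"ax":0,"ay":0,"az":0.388},{"dx":-0.0687,"dy":-0.0383,"dz":0.18,"ax":0,"ay":0,"az":0.388}]' 80
python3 - <<'E'
from h import *
go(.3955,-.124,.048,-22.2)
E
```

```text
time: 7.65
tool_pos: [0.3946, -0.1229, 0.1487]
tool_rot: [-0.001, 0.981, -0.192, -0.002]
contact_force: [0.4, 0.4, 0.4]
gripper_width: 0.686
t 7.65 pos [ 0.3946 -0.1229  0.1487] alpha -22.1 F [0.4 0.4 0.4] g 0.686
d [0.0017 0.0008 0.1006] r [-0.0006  0.0048  0.0018] rows 1.6
```

```bash
python3 -m handwheel '[{"dx":0.001,"dy":0.001,"dz":0.03,"ax":0,"ay":0,"az":0},{"dx":0.001,"dy":0.001,"dz":0.06,"ax":0,"ay":0,"az":0},{"dx":0.001,"dy":0.001,"dz":0.085,"ax":0,"ay":0,"az":0},{"dx":0.001,"dy":0.001,"dz":0.1,"ax":0,"ay":0,"az":0},{"dx":0.001,"dy":0.001,"dz":0.1,"ax":0,"ay":0,"az":0}]'
python3 - <<'E'
from h import *
go(.3955,-.124,.048,-22.2)
grab('wrist','w6.png')
E
```

```text
time: 8.28
tool_pos: [0.3968, -0.126, 0.0512]
tool_rot: [-0.0, 0.981, -0.193, -0.0]
contact_force: [0.0, -0.1, -0.6]
gripper_width: 0.685
t 8.28 pos [ 0.3968 -0.126   0.0512] alpha -22.2 F [ 0.  -0.1 -0.6] g 0.685
d [-0.0019 -0.0014  0.0032] r [-0.0001  0.0006 -0.0001] rows 0.1
```

View pics/w6.png

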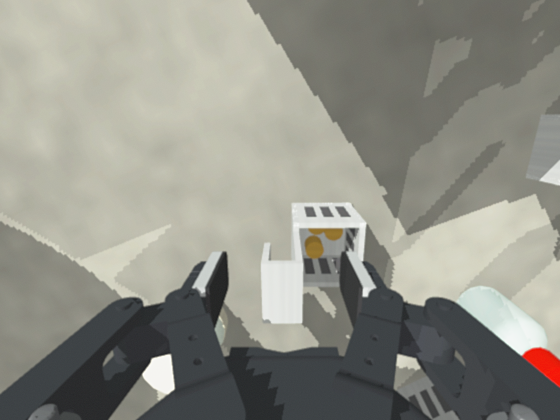

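```bash
python3 -m handwheel '[{"dx":-0.001,"dy":-0.001,"dz":0.001,"ax":0,"ay":0,"az":0},{"dx":-0.001,"dy":-0.001,"dz":0.001,"ax":0,"ay":0,"az":0},{"dx":-0.001,"dy":-0.001,"dz":0.001,"ax":0,"ay":0,"az":0},{"dx":-0.001,"dy":-0.001,"dz":0.001,"ax":0,"ay":0,"az":0},{"dx":-0.001,"dy":-0.001,"dz":0.001,"ax":0,"ay":0,"az":0}]' 255
python3 - <<'E'
from h import *
go(.3955,-.124,.25,-22.2)
E
```

```text
time: 8.95
tool_pos: [0.3966, -0.1252, 0.051]
tool_rot: [0.0, 0.981, -0.193, 0.001]
contact_force: [-1.4, 0.7, 5.8]
gripper_width: 0.202
t 8.95 pos [ 0.3966 -0.1252  0.051 ] alpha -22.25 F [-1.4  0.7  5.8] g 0.202
d [-0.0012 -0.0007 -0.199 ] r [-0.0001 -0.001  -0.0009] rows 3.2
```

```bash
python3 -m handwheel '[{"dx":0,"dy":0,"dz":-0.03,"ax":0,"ay":0,"az":0},{"dx":0,"dy":0,"dz":-0.09,"ax":0,"ay":0,"az":0},{"dx":0,"dy":0,"dz":-0.15,"ax":0,"ay":0,"az":0},{"dx":0,"dy":0,"dz":-0.2,"ax":0,"ay":0,"az":0},{"dx":0,"dy":0,"dz":-0.2,"ax":0,"ay":0,"az":0}]'
python3 - <<'E'
from h import *
go(.4328,.299,.25,-1.8)
E
```

```text
time: 9.57
tool_pos: [0.398, -0.1261, 0.2552]
tool_rot: [0.001, 0.981, -0.193, 0.005]
contact_force: [0.0, 0.3, -2.5]
gripper_width: 0.202
t 9.57 pos [ 0.398  -0.1261  0.2552] alpha -22.25 F [ 0.   0.3 -2.5] g 0.202
d [-0.1288 -0.4066  0.0035] r [ 0.0027 -0.0092 -0.357 ] rows 6.8
```

```bash
python3 -m handwheel '[{"dx":-0.1288,"dy":-0.4066,"dz":0.0035,"ax":0,"ay":0,"az":-0.357},{"dx":-0.1288,"dy":-0.4066,"dz":0.0035,"ax":0,"ay":0,"az":-0.357},{"dx":-0.1288,"dy":-0.4066,"dz":0.0035,"ax":0,"ay":0,"az":-0.357},{"dx":-0.1288,"dy":-0.4066,"dz":0.0035,"ax":0,"ay":0,"az":-0.357},{"dx":-0.1288,"dy":-0.4066,"dz":0.0035,"ax":0,"ay":0,"az":-0.357}]'
python3 - <<'E'
from h import *
go(.4328,.299,.25,-1.8)
E
```

```text
time: 10.2
tool_pos: [0.4204, 0.1883, 0.2453]
tool_rot: [0.001, 1.0, -0.016, -0.001]
contact_force: [0.8, -0.2, -1.0]
gripper_width: 0.203
t 10.2 pos [0.4204 0.1883 0.2453] alpha -1.79 F [ 0.8 -0.2 -1. ] g 0.203
d [ 0.009  -0.111  -0.0049] r [0.0011 0.0023 0.0002] rows 1.8
```

```bash
python3 -m handwheel '[{"dx":0.009,"dy":-0.11,"dz":0,"ax":0,"ay":0,"az":0},{"dx":0.009,"dy":-0.11,"dz":0,"ax":0,"ay":0,"az":0},{"dx":0.009,"dy":-0.11,"dz":0,"ax":0,"ay":0,"az":0},{"dx":0.009,"dy":-0.11,"dz":0,"ax":0,"ay":0,"az":0},{"dx":0.009,"dy":-0.11,"dz":0,"ax":0,"ay":0,"az":0}]'
python3 - <<'E'
from h import *
go(.4328,.299,.2,-1.8)
grab('wrist','w7.png')
go(.4328,.299,.2,-1.8)
E
```

```text
time: 10.82
tool_pos: [0.4338, 0.295, 0.2468]
tool_rot: [0.0, 1.0, -0.016, -0.0]
contact_force: [0.9, 1.0, -1.5]
gripper_width: 0.204
t 10.82 pos [0.4338 0.295  0.2468] alpha -1.88 F [ 0.9  1.  -1.5] g 0.204
d [-0.001  -0.004   0.0468] r [ 0.0007  0.0008 -0.0014] rows 0.8
t 10.88 pos [0.4339 0.295  0.2471] alpha -1.89 F [-0.   0.4 -2.2] g 0.203
d [-0.0012 -0.004   0.0471] r [ 0.0004  0.0003 -0.0016] rows 0.8
```

View pics/w7.png

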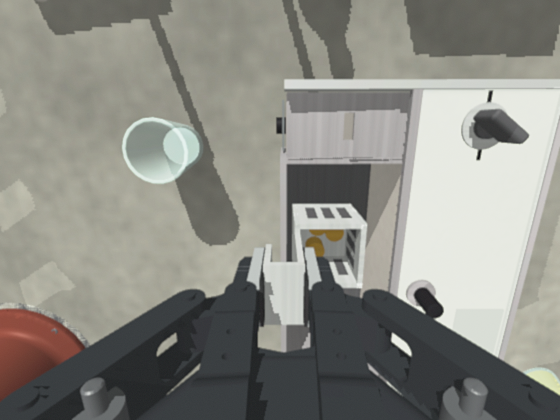

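```bash
python3 -m handwheel '[{"dx":-0.001,"dy":-0.004,"dz":0.03,"ax":0,"ay":0,"az":0},{"dx":-0.001,"dy":-0.004,"dz":0.055,"ax":0,"ay":0,"az":0},{"dx":-0.001,"dy":-0.004,"dz":0.08,"ax":0,"ay":0,"az":0},{"dx":-0.001,"dy":-0.004,"dz":0.1,"ax":0,"ay":0,"az":0},{"dx":-0.001,"dy":-0.004,"dz":0.1,"ax":0,"ay":0,"az":0}]'
python3 - <<'E'
from h import *
go(.4328,.299,.0935,-1.8)
E
```

```text
time: 11.5
tool_pos: [0.432, 0.2991, 0.1456]
tool_rot: [0.001, 1.0, -0.016, -0.002]
contact_force: [-0.6, 0.3, -1.6]
gripper_width: 0.2
t 11.5 pos [0.432  0.2991 0.1456] alpha -1.85 F [-0.6  0.3 -1.6] g 0.2
d [ 0.001  -0.0001  0.0521] r [ 0.0018  0.0032 -0.0008] rows 0.8
```

```bash
python3 -m handwheel '[{"dx":0,"dy":0,"dz":0.015,"ax":0,"ay":0,"az":0},{"dx":0,"dy":0,"dz":0.03,"ax":0,"ay":0,"az":0},{"dx":0,"dy":0,"dz":0.042,"ax":0,"ay":0,"az":0},{"dx":0,"dy":0,"dz":0.05,"ax":0,"ay":0,"az":0},{"dx":0,"dy":0,"dz":0.05,"ax":0,"ay":0,"az":0}]'
python3 - <<'E'
from h import *
go(.4328,.299,.0935,-1.8)
grab('wrist','w8.png')
E
```

```text
time: 12.12
tool_pos: [0.4325, 0.3, 0.0966]
tool_rot: [0.0, 1.0, -0.016, -0.001]
contact_force: [-0.7, -0.6, -1.2]
gripper_width: 0.204
t 12.12 pos [0.4325 0.3    0.0966] alpha -1.79 F [-0.7 -0.6 -1.2] g 0.204
d [0.0003 0.0009 0.0031] r [0.0008 0.0015 0.0002] rows 0.1
```

View pics/w8.png

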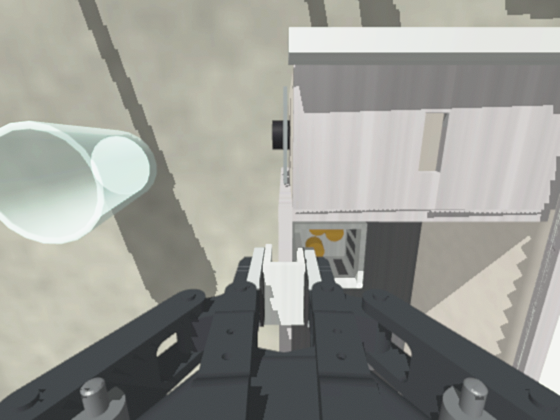

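```bash
python3 -m handwheel '[{"dx":0,"dy":0,"dz":0.002,"ax":0,"ay":0,"az":0},{"dx":0,"dy":0,"dz":0.002,"ax":0,"ay":0,"az":0}]'; python3 -c "
from h import *
go(.4328,.299,.0935,-1.8)"; python3 -m handwheel '[{"dx":0,"dy":0,"dz":0,"ax":0,"ay":0,"az":0},{"dx":0,"dy":0,"dz":0,"ax":0,"ay":0,"az":0},{"dx":0,"dy":0,"dz":0,"ax":0,"ay":0,"az":0}]' 120
python3 - <<'E'
from h import *
go(.4328,.299,.25,-1.8)
E
```

```text
time: 12.42
tool_pos: [0.4332, 0.3003, 0.0959]
tool_rot: [-0.0, 1.0, -0.016, 0.0]
contact_force: [-0.1, 0.4, -1.2]
gripper_width: 0.206
t 12.43 pos [0.4332 0.3003 0.0959] alpha -1.79 F [-0.1  0.4 -1.2] g 0.206
d [-0.0004  0.0013  0.0024] r [-0.0003 -0.0005  0.0001] rows 0.0
time: 12.8
tool_pos: [0.4332, 0.3003, 0.0958]
tool_rot: [-0.0, 1.0, -0.016, 0.0]
contact_force: [-0.7, 0.1, -0.2]
gripper_width: 0.525
t 12.8 pos [0.4332 0.3003 0.0958] alpha -1.79 F [-0.7  0.1 -0.2] g 0.525
d [-0.0003  0.0012 -0.1542] r [-0.0003 -0.0005  0.0001] rows 2.5
```

```bash
python3 -m handwheel '[{"dx":0,"dy":0,"dz":-0.03,"ax":0,"ay":0,"az":0},{"dx":0,"dy":0,"dz":-0.09,"ax":0,"ay":0,"az":0},{"dx":0,"dy":0,"dz":-0.15,"ax":0,"ay":0,"az":0},{"dx":0.028,"dy":0.05,"dz":-0.2,"ax":0,"ay":0,"az":0},{"dx":0.028,"dy":0.11,"dz":-0.23,"ax":0,"ay":0,"az":0}]' 80
python3 - <<'E'
from h import *
f=grab('wrist','w9.png')
go(.46,-.165,.33,0)
E
```

```text
time: 13.42
tool_pos: [0.4579, 0.2035, 0.3201]
tool_rot: [-0.0, 1.0, -0.015, 0.002]
contact_force: [1.1, -1.0, -0.9]
gripper_width: 0.685
t 13.47 pos [0.4594 0.1984 0.3247] alpha -2.02 F [ 3.4 -1.6  3.3] g 0.685
d [ 0.0134  0.3632 -0.0044] r [ 0.0023 -0.0096 -0.0352] rows 5.8
```

View pics/w9.png

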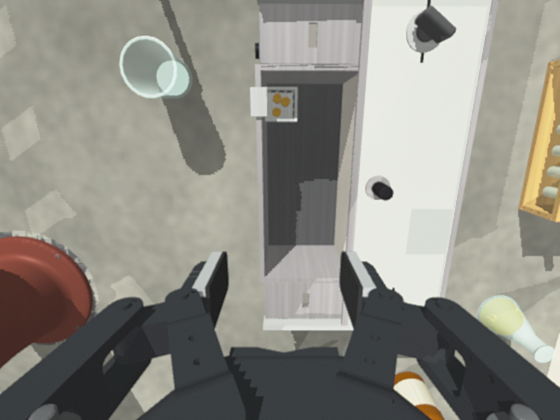

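```bash
python3 -m handwheel '[{"dx":0.013,"dy":0.363,"dz":0,"ax":0,"ay":0,"az":-0.035},{"dx":0.013,"dy":0.363,"dz":0,"ax":0,"ay":0,"az":-0.035},{"dx":0.013,"dy":0.363,"dz":0,"ax":0,"ay":0,"az":-0.035},{"dx":0.013,"dy":0.363,"dz":0,"ax":0,"ay":0,"az":-0.035},{"dx":0.013,"dy":0.363,"dz":0,"ax":0,"ay":0,"az":-0.035}]' 60;python3 -m handwheel '[{"dx":0,"dy":0.055,"dz":0,"ax":0,"ay":0,"az":0},{"dx":0,"dy":0.055,"dz":0,"ax":0,"ay":0,"az":0},{"dx":0,"dy":0.055,"dz":0,"ax":0,"ay":0,"az":0}]'
python3 - <<'E'
from h import *
f=grab('wrist','w10.png');baskets(f)
go(.5624,-.1296,.15,-22.6)
E
```

```text
time: 14.1
tool_pos: [0.458, -0.1105, 0.3176]
tool_rot: [0.0, 1.0, 0.002, 0.001]
contact_force: [0.6, 0.0, 0.7]
gripper_width: 0.765
time: 14.48
tool_pos: [0.4585, -0.1632, 0.3172]
tool_rot: [-0.0, 1.0, 0.002, -0.0]
contact_force: [0.4, -0.3, -0.4]
gripper_width: 0.76
bridge [ 425.9 -314.7] yaw 8.1 size 18.5 31.3 z90 0.0825 bgr [234 237 236]
bridge [545.   19.2] yaw 88.2 size 2.3 237.1 z90 0.0842 bgr [151 160 164]
bridge [ 475.  -416.3] yaw 53.1 size 19.8 30.6 z90 0.0823 bgr [ 10 155 246]
bridge [ 562.2 -129.7] yaw -22.4 size 18.4 30.6 z90 0.0828 bgr [237 240 238]
t 14.53 pos [ 0.4587 -0.1626  0.3173] alpha 0.27 F [0.1 0.7 0.1] g 0.765
d [ 0.1039 -0.0325  0.1673] r [-0.0004 -0.      0.3992] rows 3.2
```

```bash
python3 -m handwheel '[{"dx":0.0625,"dy":-0.02,"dz":0.0,"ax":0,"ay":0,"az":0.18},{"dx":0.1037,"dy":-0.0325,"dz":0.05,"ax":0,"ay":0,"az":0.397},{"dx":0.1037,"dy":-0.0325,"dz":0.11,"ax":0,"ay":0,"az":0.397},{"dx":0.1037,"dy":-0.0325,"dz":0.167,"ax":0,"ay":0,"az":0.397},{"dx":0.1037,"dy":-0.0325,"dz":0.167,"ax":0,"ay":0,"az":0.397}]' 80
python3 - <<'E'
from h import *
go(.5622,-.1297,.050,-22.5)
E
```

```text
time: 15.15
tool_pos: [0.5585, -0.1273, 0.1444]
tool_rot: [-0.001, 0.981, -0.194, -0.006]
contact_force: [-0.5, -0.1, 0.2]
gripper_width: 0.683
t 15.15 pos [ 0.5585 -0.1273  0.1444] alpha -22.37 F [-0.5 -0.1  0.2] g 0.683
d [0.0055 0.0008 0.0943] r [0.0003 0.0121 0.0022] rows 1.5
```

```bash
python3 -m handwheel '[{"dx":0.001,"dy":0,"dz":0.02,"ax":0,"ay":0,"az":0},{"dx":0.001,"dy":0,"dz":0.04,"ax":0,"ay":0,"az":0},{"dx":0.001,"dy":0,"dz":0.05,"ax":0,"ay":0,"az":0},{"dx":0.001,"dy":0,"dz":0.05,"ax":0,"ay":0,"az":0}]'
python3 - <<'E'
from h import *
go(.5622,-.1297,.050,-22.5)
grab('wrist','w11.png')
E
```

```text
time: 15.65
tool_pos: [0.5627, -0.131, 0.0997]
tool_rot: [-0.0, 0.981, -0.195, -0.001]
contact_force: [0.1, 0.7, -0.8]
gripper_width: 0.686
t 15.65 pos [ 0.5627 -0.131   0.0997] alpha -22.55 F [ 0.1  0.7 -0.8] g 0.686
d [-0.0009 -0.001   0.0497] r [ 0.      0.0012 -0.0008] rows 0.8
```

View pics/w11.png

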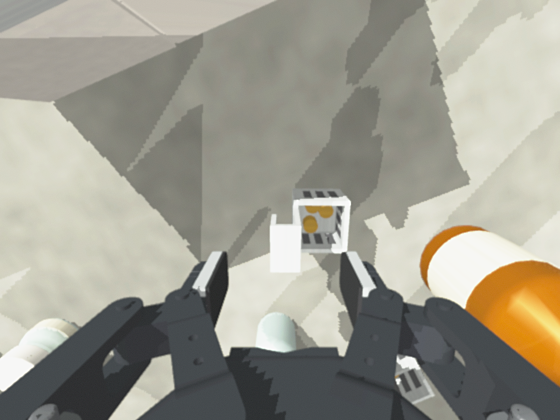

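Hook is centred between the jaws at (286,247). Descend and grip.

```bash
python3 -m handwheel '[{"dx":-0.001,"dy":0,"dz":0.02,"ax":0,"ay":0,"az":0},{"dx":-0.001,"dy":0,"dz":0.037,"ax":0,"ay":0,"az":0},{"dx":-0.001,"dy":0,"dz":0.049,"ax":0,"ay":0,"az":0},{"dx":-0.001,"dy":0,"dz":0.049,"ax":0,"ay":0,"az":0},{"dx":-0.001,"dy":0,"dz":0.049,"ax":0,"ay":0,"az":0}]'; python3 -m handwheel '[{"dx":0,"dy":0,"dz":0,"ax":0,"ay":0,"az":0},{"dx":0,"dy":0,"dz":0,"ax":0,"ay":0,"az":0},{"dx":0,"dy":0,"dz":0,"ax":0,"ay":0,"az":0},{"dx":0,"dy":0,"dz":0,"ax":0,"ay":0,"az":0},{"dx":0,"dy":0,"dz":0,"ax":0,"ay":0,"az":0}]' 255
python3 - <<'E'
from h import *
go(.5622,-.1297,.26,-22.5)
E
```

```text
time: 16.32
tool_pos: [0.5625, -0.1308, 0.0515]
tool_rot: [0.0, 0.981, -0.195, 0.0]
contact_force: [0.9, -0.2, 0.4]
gripper_width: 0.688
time: 16.95
tool_pos: [0.5628, -0.1309, 0.0521]
tool_rot: [0.0, 0.981, -0.195, 0.001]
contact_force: [0.6, 0.1, 4.3]
gripper_width: 0.198
t 16.95 pos [ 0.5628 -0.1309  0.0521] alpha -22.53 F [0.6 0.1 4.3] g 0.198
d [-0.0007 -0.0009 -0.2079] r [-0.0001 -0.0015 -0.0006] rows 3.3
```

Gripped at TCP z = 0.052; hung height will be 0.094. Lift and carry to slot y=30.

```bash
python3 -m handwheel '[{"dx":0,"dy":0,"dz":-0.03,"ax":0,"ay":0,"az":0},{"dx":0,"dy":0,"dz":-0.09,"ax":0,"ay":0,"az":0},{"dx":0,"dy":0,"dz":-0.15,"ax":0,"ay":0,"az":0},{"dx":0,"dy":0,"dz":-0.2,"ax":0,"ay":0,"az":0},{"dx":0,"dy":0,"dz":-0.2,"ax":0,"ay":0,"az":0}]'
python3 - <<'E'
from h import *
go(.4309,.239,.25,-1.8)
E
```

```text
time: 17.58
tool_pos: [0.5642, -0.1313, 0.2567]
tool_rot: [0.001, 0.981, -0.195, 0.004]
contact_force: [-0.6, -0.7, -0.9]
gripper_width: 0.201
t 17.57 pos [ 0.5642 -0.1313  0.2567] alpha -22.53 F [-0.6 -0.7 -0.9] g 0.201
d [-0.2651 -0.291   0.0045] r [ 0.0012 -0.0089 -0.3618] rows 6.3
```

```bash
python3 -m handwheel '[{"dx":-0.265,"dy":-0.291,"dz":0.0045,"ax":0,"ay":0,"az":-0.361},{"dx":-0.265,"dy":-0.291,"dz":0.0045,"ax":0,"ay":0,"az":-0.361},{"dx":-0.265,"dy":-0.291,"dz":0.0045,"ax":0,"ay":0,"az":-0.361},{"dx":-0.265,"dy":-0.291,"dz":0.0045,"ax":0,"ay":0,"az":-0.361},{"dx":-0.265,"dy":-0.291,"dz":0.0045,"ax":0,"ay":0,"az":-0.361}]'
python3 - <<'E'
from h import *
go(.4309,.239,.25,-1.8)
E
```

```text
time: 18.2
tool_pos: [0.4542, 0.1648, 0.245]
tool_rot: [0.0, 1.0, -0.016, -0.002]
contact_force: [0.9, -0.7, 0.4]
gripper_width: 0.2
t 18.2 pos [0.4542 0.1648 0.245 ] alpha -1.88 F [ 0.9 -0.7  0.4] g 0.2
d [-0.0257 -0.0734 -0.005 ] r [ 0.0008  0.004  -0.0014] rows 1.2
```

```bash
python3 -m handwheel '[{"dx":-0.0257,"dy":-0.0734,"dz":0,"ax":0,"ay":0,"az":0},{"dx":-0.0257,"dy":-0.0734,"dz":0,"ax":0,"ay":0,"az":0},{"dx":-0.0257,"dy":-0.0734,"dz":0,"ax":0,"ay":0,"az":0},{"dx":-0.0257,"dy":-0.0734,"dz":0,"ax":0,"ay":0,"az":0}]'
python3 - <<'E'
from h import *
go(.4309,.239,.15,-1.8)
E
```

```text
time: 18.7
tool_pos: [0.4332, 0.2363, 0.2468]
tool_rot: [0.001, 1.0, -0.017, -0.001]
contact_force: [0.2, -0.5, -1.2]
gripper_width: 0.192
t 18.7 pos [0.4332 0.2363 0.2468] alpha -1.94 F [ 0.2 -0.5 -1.2] g 0.192
d [-0.0023 -0.0028  0.0968] r [ 0.0012  0.0013 -0.0025] rows 1.5
```

```bash
python3 -m handwheel '[{"dx":-0.002,"dy":-0.003,"dz":0.03,"ax":0,"ay":0,"az":0},{"dx":-0.002,"dy":-0.003,"dz":0.055,"ax":0,"ay":0,"az":0},{"dx":-0.002,"dy":-0.003,"dz":0.08,"ax":0,"ay":0,"az":0},{"dx":-0.002,"dy":-0.003,"dz":0.097,"ax":0,"ay":0,"az":0},{"dx":-0.002,"dy":-0.003,"dz":0.097,"ax":0,"ay":0,"az":0}]'
python3 - <<'E'
from h import *
go(.4309,.239,.094,-1.8)
grab('wrist','w12.png')
E
```

```text
time: 19.32
tool_pos: [0.4306, 0.2394, 0.1491]
tool_rot: [0.001, 1.0, -0.017, -0.002]
contact_force: [-0.1, -0.4, -1.3]
gripper_width: 0.203
t 19.32 pos [0.4306 0.2394 0.1491] alpha -1.95 F [-0.1 -0.4 -1.3] g 0.203
d [0.0005 0.0003 0.0551] r [ 0.0014  0.003  -0.0026] rows 0.9
```

View pics/w12.png

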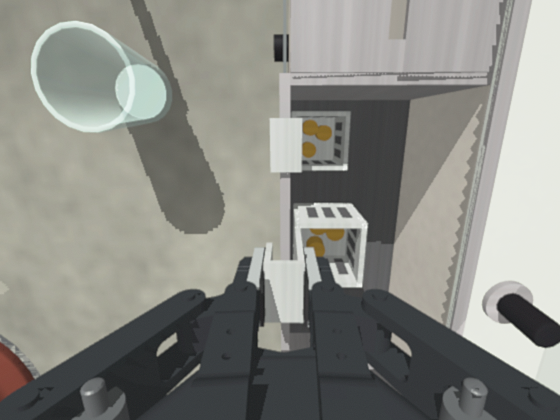

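```bash
python3 -m handwheel '[{"dx":0,"dy":0,"dz":0.015,"ax":0,"ay":0,"az":0},{"dx":0,"dy":0,"dz":0.03,"ax":0,"ay":0,"az":0},{"dx":0,"dy":0,"dz":0.045,"ax":0,"ay":0,"az":0},{"dx":0,"dy":0,"dz":0.054,"ax":0,"ay":0,"az":0},{"dx":0,"dy":0,"dz":0.054,"ax":0,"ay":0,"az":0}]'; python3 -c "
from h import *
go(.4309,.239,.094,-1.8)"; python3 -m handwheel '[{"dx":0,"dy":0,"dz":0,"ax":0,"ay":0,"az":0},{"dx":0,"dy":0,"dz":0,"ax":0,"ay":0,"az":0},{"dx":0,"dy":0,"dz":0,"ax":0,"ay":0,"az":0}]' 120; python3 -c "
from h import *
go(.4309,.239,.094,-1.8)"
```

```text
time: 20.0
tool_pos: [0.4306, 0.2405, 0.0957]
tool_rot: [0.0, 1.0, -0.016, -0.001]
contact_force: [-1.3, -0.2, -1.1]
gripper_width: 0.203
t 20.0 pos [0.4306 0.2405 0.0957] alpha -1.85 F [-1.3 -0.2 -1.1] g 0.203
d [0.0003 0.0015 0.0017] r [ 0.0007  0.0016 -0.0008] rows 0.0
time: 20.38
tool_pos: [0.4316, 0.2408, 0.0974]
tool_rot: [-0.0, 1.0, -0.016, 0.001]
contact_force: [-0.2, -0.9, 0.4]
gripper_width: 0.532
t 20.38 pos [0.4316 0.2408 0.0974] alpha -1.85 F [-0.2 -0.9  0.4] g 0.532
d [-0.0006  0.0018  0.0034] r [-0.0005 -0.0011 -0.0009] rows 0.1
```

```bash
python3 -m handwheel '[{"dx":0,"dy":0,"dz":-0.03,"ax":0,"ay":0,"az":0},{"dx":0,"dy":0,"dz":-0.09,"ax":0,"ay":0,"az":0},{"dx":0,"dy":0,"dz":-0.15,"ax":0,"ay":0,"az":0},{"dx":0.028,"dy":0.03,"dz":-0.2,"ax":0,"ay":0,"az":0},{"dx":0.028,"dy":0.08,"dz":-0.23,"ax":0,"ay":0,"az":0}]' 0
python3 - <<'E'
from h import *
f=grab('wrist','w13.png')
go(.46,-.165,.33,0)
E
```

```text
time: 21.0
tool_pos: [0.4579, 0.1595, 0.3302]
tool_rot: [-0.0, 1.0, -0.015, 0.002]
contact_force: [0.1, -0.2, -0.5]
gripper_width: 1.002
t 21.05 pos [0.4589 0.1547 0.3347] alpha -2.05 F [ 2.8 -1.4  3.6] g 0.999
d [0.0125 0.3194 0.0056] r [ 0.0026 -0.0104 -0.0357] rows 5.1
```

View pics/w13.png

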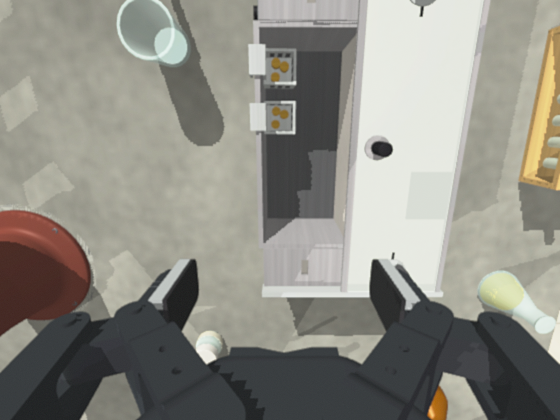

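Both hung at (258,58) and (258,115). Go look at the rest.

```bash
python3 -m handwheel '[{"dx":0.0125,"dy":0.319,"dz":0,"ax":0,"ay":0,"az":-0.035},{"dx":0.0125,"dy":0.319,"dz":0,"ax":0,"ay":0,"az":-0.035},{"dx":0.0125,"dy":0.319,"dz":0,"ax":0,"ay":0,"az":-0.035},{"dx":0.0125,"dy":0.319,"dz":0,"ax":0,"ay":0,"az":-0.035},{"dx":0.0125,"dy":0.319,"dz":0,"ax":0,"ay":0,"az":-0.035}]' 0;python3 -m handwheel '[{"dx":0,"dy":0.06,"dz":0,"ax":0,"ay":0,"az":0},{"dx":0,"dy":0.06,"dz":0,"ax":0,"ay":0,"az":0},{"dx":0,"dy":0.06,"dz":0,"ax":0,"ay":0,"az":0}]'
python3 - <<'E'
from h import *
f=grab('wrist','w14.png');baskets(f)
go(.4260,-.315,.15,9)
E
```

```text
time: 21.68
tool_pos: [0.4583, -0.1547, 0.3272]
tool_rot: [0.0, 1.0, 0.001, 0.001]
contact_force: [1.0, -0.1, -0.8]
gripper_width: 0.994
time: 22.05
tool_pos: [0.4588, -0.2126, 0.3267]
tool_rot: [-0.0, 1.0, 0.001, -0.0]
contact_force: [-0.1, 0.5, 0.3]
gripper_width: 0.999
bridge [ 426.1 -315.1] yaw 10.8 size 18.6 30.7 z90 0.0826 bgr [229 233 231]
bridge [ 475.4 -415.5] yaw 53.1 size 19.0 30.2 z90 0.0826 bgr [ 10 147 245]
bridge [ 576.  -311.9] yaw 8.1 size 19.0 31.1 z90 0.0825 bgr [228 232 230]
t 22.1 pos [ 0.4589 -0.212   0.3268] alpha 0.2 F [-0.7  0.3 -0.2] g 0.997
d [-0.0333  0.1029  0.1768] r [-0.0002 -0.0002 -0.1536] rows 3.3
```

View pics/w14.png

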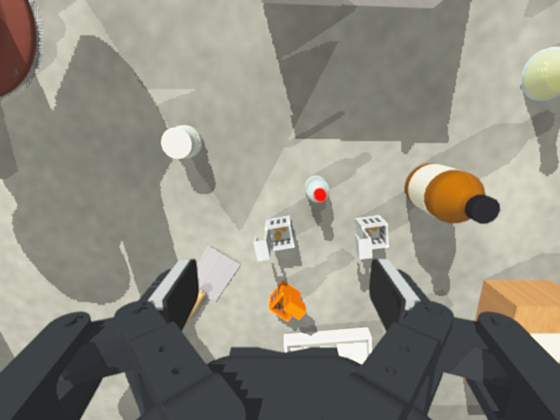

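```bash
python3 -m handwheel '[{"dx":-0.033,"dy":0.06,"dz":0.0,"ax":0,"ay":0,"az":-0.16},{"dx":-0.033,"dy":0.103,"dz":0.04,"ax":0,"ay":0,"az":-0.165},{"dx":-0.033,"dy":0.103,"dz":0.1,"ax":0,"ay":0,"az":-0.165},{"dx":-0.033,"dy":0.103,"dz":0.16,"ax":0,"ay":0,"az":-0.165},{"dx":-0.033,"dy":0.103,"dz":0.177,"ax":0,"ay":0,"az":-0.165}]' 80; python3 -m handwheel '[{"dx":0,"dy":0,"dz":0.025,"ax":0,"ay":0,"az":0},{"dx":0,"dy":0,"dz":0.045,"ax":0,"ay":0,"az":0},{"dx":0,"dy":0,"dz":0.045,"ax":0,"ay":0,"az":0}]';  python3 - <<'E'
from h import *
go(.4261,-.315,.050,10)
grab('wrist','w15.png')
E
```

```text
time: 22.72
tool_pos: [0.4246, -0.3125, 0.1453]
tool_rot: [-0.003, 0.996, 0.085, -0.002]
contact_force: [-0.7, -0.1, -0.3]
gripper_width: 0.687
time: 23.1
tool_pos: [0.4262, -0.315, 0.1043]
tool_rot: [-0.001, 0.996, 0.084, -0.0]
contact_force: [0.2, -0.5, 1.1]
gripper_width: 0.688
t 23.1 pos [ 0.4262 -0.315   0.1043] alpha 9.67 F [ 0.2 -0.5  1.1] g 0.688
d [-0.      0.      0.0543] r [-0.0012  0.0008 -0.0058] rows 0.9
```

View pics/w15.png

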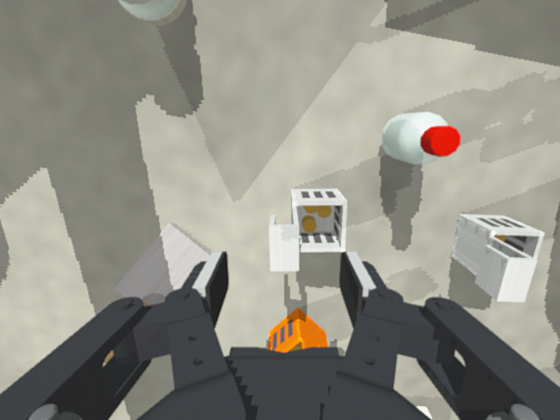

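```bash
python3 -m handwheel '[{"dx":0,"dy":0,"dz":0.02,"ax":0,"ay":0,"az":0},{"dx":0,"dy":0,"dz":0.04,"ax":0,"ay":0,"az":0},{"dx":0,"dy":0,"dz":0.053,"ax":0,"ay":0,"az":0},{"dx":0,"dy":0,"dz":0.053,"ax":0,"ay":0,"az":0},{"dx":0,"dy":0,"dz":0.053,"ax":0,"ay":0,"az":0}]'; python3 -m handwheel '[{"dx":0,"dy":0,"dz":0,"ax":0,"ay":0,"az":0},{"dx":0,"dy":0,"dz":0,"ax":0,"ay":0,"az":0},{"dx":0,"dy":0,"dz":0,"ax":0,"ay":0,"az":0},{"dx":0,"dy":0,"dz":0,"ax":0,"ay":0,"az":0},{"dx":0,"dy":0,"dz":0,"ax":0,"ay":0,"az":0}]' 255; python3 -m handwheel '[{"dx":0,"dy":0,"dz":-0.03,"ax":0,"ay":0,"az":0},{"dx":0,"dy":0,"dz":-0.09,"ax":0,"ay":0,"az":0},{"dx":0,"dy":0,"dz":-0.15,"ax":0,"ay":0,"az":0},{"dx":0,"dy":0,"dz":-0.2,"ax":0,"ay":0,"az":0},{"dx":0,"dy":0,"dz":-0.2,"ax":0,"ay":0,"az":0}]'
python3 - <<'E'
from h import *
go(.4291,.179,.25,-1.8)
E
```

```text
time: 23.78
tool_pos: [0.4268, -0.3164, 0.0529]
tool_rot: [0.001, 0.996, 0.084, 0.001]
contact_force: [-0.4, -0.0, -0.2]
gripper_width: 0.686
time: 24.4
tool_pos: [0.4266, -0.3162, 0.0524]
tool_rot: [0.0, 0.996, 0.084, 0.0]
contact_force: [-0.6, 0.3, 5.0]
gripper_width: 0.199
time: 25.02
tool_pos: [0.4278, -0.3174, 0.257]
tool_rot: [0.003, 0.996, 0.084, 0.003]
contact_force: [0.6, 0.5, -0.3]
gripper_width: 0.2
t 25.02 pos [ 0.4278 -0.3174  0.257 ] alpha 9.61 F [ 0.6  0.5 -0.3] g 0.2
d [ 0.0842 -0.4893  0.0038] r [ 0.0069 -0.0061  0.1992] rows 7.9
```

```bash
python3 -m handwheel '[{"dx":0.084,"dy":-0.489,"dz":0.004,"ax":0,"ay":0,"az":0.199},{"dx":0.084,"dy":-0.489,"dz":0.004,"ax":0,"ay":0,"az":0.199},{"dx":0.084,"dy":-0.489,"dz":0.004,"ax":0,"ay":0,"az":0.199},{"dx":0.084,"dy":-0.489,"dz":0.004,"ax":0,"ay":0,"az":0.199},{"dx":0.084,"dy":-0.489,"dz":0.004,"ax":0,"ay":0,"az":0.199}]'
python3 - <<'E'
from h import *
go(.4291,.179,.25,-1.8)
E
```

```text
time: 25.65
tool_pos: [0.4256, -0.0023, 0.2467]
tool_rot: [-0.0, 1.0, -0.016, -0.002]
contact_force: [1.3, -0.0, -0.5]
gripper_width: 0.2
t 25.65 pos [ 0.4256 -0.0023  0.2467] alpha -1.83 F [ 1.3 -0.  -0.5] g 0.2
d [-0.0023 -0.1813 -0.0032] r [-0.0006  0.0031 -0.0005] rows 2.9
```

```bash
python3 -m handwheel '[{"dx":-0.002,"dy":-0.18,"dz":0,"ax":0,"ay":0,"az":0},{"dx":-0.002,"dy":-0.18,"dz":0,"ax":0,"ay":0,"az":0},{"dx":-0.002,"dy":-0.18,"dz":0,"ax":0,"ay":0,"az":0},{"dx":-0.002,"dy":-0.18,"dz":0,"ax":0,"ay":0,"az":0},{"dx":-0.002,"dy":-0.18,"dz":0,"ax":0,"ay":0,"az":0}]'
python3 - <<'E'
from h import *
go(.4291,.179,.15,-1.8)
E
```

```text
time: 26.28
tool_pos: [0.4297, 0.1755, 0.2472]
tool_rot: [0.001, 1.0, -0.015, -0.002]
contact_force: [0.7, -0.4, -1.6]
gripper_width: 0.201
t 26.27 pos [0.4297 0.1755 0.2472] alpha -1.76 F [ 0.7 -0.4 -1.6] g 0.201
d [-0.0003 -0.0036  0.0972] r [0.0013 0.0033 0.0008] rows 1.6
```

```bash
python3 -m handwheel '[{"dx":0,"dy":-0.003,"dz":0.03,"ax":0,"ay":0,"az":0},{"dx":0,"dy":-0.003,"dz":0.055,"ax":0,"ay":0,"az":0},{"dx":0,"dy":-0.003,"dz":0.08,"ax":0,"ay":0,"az":0},{"dx":0,"dy":-0.003,"dz":0.097,"ax":0,"ay":0,"az":0},{"dx":0,"dy":-0.003,"dz":0.097,"ax":0,"ay":0,"az":0}]'
python3 - <<'E'
from h import *
go(.4291,.179,.095,-1.8)
E
```

```text
time: 26.9
tool_pos: [0.4296, 0.1776, 0.1503]
tool_rot: [0.0, 1.0, -0.017, -0.002]
contact_force: [-0.2, -0.0, -0.6]
gripper_width: 0.197
t 26.9 pos [0.4296 0.1776 0.1503] alpha -1.89 F [-0.2 -0.  -0.6] g 0.197
d [-0.0004 -0.0015  0.0553] r [ 0.001   0.0036 -0.0016] rows 0.9
```

```bash
python3 -m handwheel '[{"dx":0,"dy":0,"dz":0.015,"ax":0,"ay":0,"az":0},{"dx":0,"dy":0,"dz":0.03,"ax":0,"ay":0,"az":0},{"dx":0,"dy":0,"dz":0.045,"ax":0,"ay":0,"az":0},{"dx":0,"dy":0,"dz":0.055,"ax":0,"ay":0,"az":0},{"dx":0,"dy":0,"dz":0.055,"ax":0,"ay":0,"az":0}]'; python3 -c "
from h import *
go(.4291,.179,.094,-1.8)"; python3 -m handwheel '[{"dx":0,"dy":0,"dz":0,"ax":0,"ay":0,"az":0},{"dx":0,"dy":0,"dz":0,"ax":0,"ay":0,"az":0},{"dx":0,"dy":0,"dz":0,"ax":0,"ay":0,"az":0}]' 120; python3 -m handwheel '[{"dx":0,"dy":0,"dz":-0.03,"ax":0,"ay":0,"az":0},{"dx":0,"dy":0,"dz":-0.09,"ax":0,"ay":0,"az":0},{"dx":0,"dy":0,"dz":-0.15,"ax":0,"ay":0,"az":0},{"dx":0.03,"dy":0.0,"dz":-0.2,"ax":0,"ay":0,"az":0},{"dx":0.03,"dy":0.03,"dz":-0.23,"ax":0,"ay":0,"az":0}]' 0
python3 - <<'E'
from h import *
f=grab('wrist','w16.png')
go(.46,-.21,.33,0)
E
```

```text
time: 27.52
tool_pos: [0.4298, 0.1786, 0.0959]
tool_rot: [0.0, 1.0, -0.016, -0.001]
contact_force: [-0.3, -0.4, -1.5]
gripper_width: 0.199
t 27.52 pos [0.4298 0.1786 0.0959] alpha -1.78 F [-0.3 -0.4 -1.5] g 0.199
d [-0.0007 -0.0004  0.0019] r [0.0006 0.0023 0.0003] rows 0.0
time: 27.9
tool_pos: [0.4311, 0.1788, 0.0979]
tool_rot: [-0.0, 1.0, -0.016, 0.001]
contact_force: [0.5, 0.4, -0.6]
gripper_width: 0.533
time: 28.52
tool_pos: [0.4613, 0.1482, 0.3308]
tool_rot: [-0.0, 1.0, -0.015, 0.002]
contact_force: [0.4, 0.3, 0.2]
gripper_width: 1.001
t 28.57 pos [0.462  0.1453 0.3348] alpha -1.87 F [ 1.1 -1.6  3.3] g 0.998
d [0.0095 0.3552 0.0052] r [ 0.001  -0.0098 -0.0326] rows 5.7
```

View pics/w16.png

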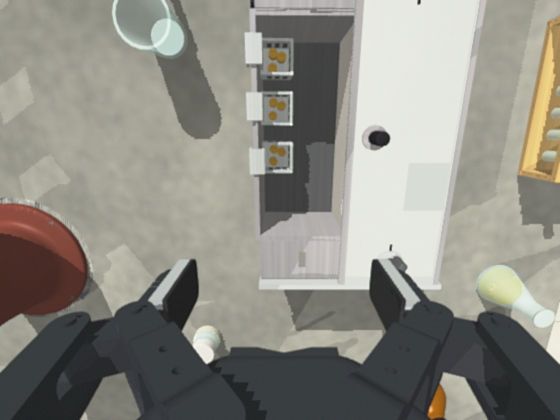

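Three hung at (255,47), (256,105), (258,160). On to D.

```bash
python3 -m handwheel '[{"dx":0.0095,"dy":0.355,"dz":0,"ax":0,"ay":0,"az":-0.033},{"dx":0.0095,"dy":0.355,"dz":0,"ax":0,"ay":0,"az":-0.033},{"dx":0.0095,"dy":0.355,"dz":0,"ax":0,"ay":0,"az":-0.033},{"dx":0.0095,"dy":0.355,"dz":0,"ax":0,"ay":0,"az":-0.033},{"dx":0.0095,"dy":0.355,"dz":0,"ax":0,"ay":0,"az":-0.033}]' 0;python3 -m handwheel '[{"dx":0,"dy":0.05,"dz":0,"ax":0,"ay":0,"az":0},{"dx":0,"dy":0.05,"dz":0,"ax":0,"ay":0,"az":0},{"dx":0,"dy":0.05,"dz":0,"ax":0,"ay":0,"az":0}]'
python3 - <<'E'
from h import *
f=grab('wrist','w17.png');baskets(f)
go(.5760,-.312,.15,8)
E
```

```text
time: 29.2
tool_pos: [0.4579, -0.1666, 0.3272]
tool_rot: [0.0, 1.0, 0.001, 0.001]
contact_force: [0.5, 0.1, -0.2]
gripper_width: 0.998
time: 29.58
tool_pos: [0.4583, -0.2142, 0.327]
tool_rot: [-0.0, 1.0, 0.001, -0.0]
contact_force: [0.2, 0.2, 0.3]
gripper_width: 1.003
bridge [ 475.4 -415.9] yaw 54.0 size 19.0 30.4 z90 0.0824 bgr [ 10 147 245]
bridge [ 575.8 -312. ] yaw 6.8 size 18.3 31.3 z90 0.0825 bgr [227 230 228]
t 29.62 pos [ 0.4584 -0.2138  0.3271] alpha 0.15 F [-0.1  0.6 -0.9] g 0.998
d [0.1173 0.0986 0.1771] r [-4.00e-04 -1.00e-04 -1.37e-01] rows 3.7
```

View pics/w17.png

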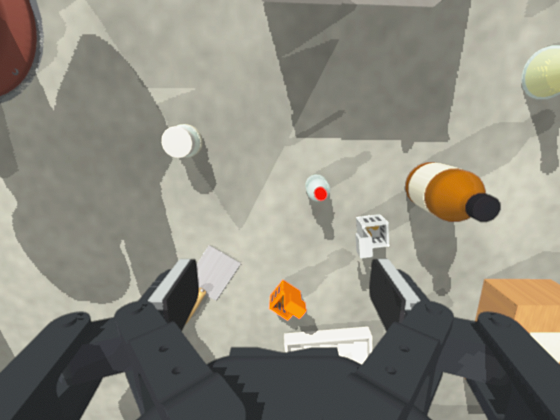

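```bash
python3 -m handwheel '[{"dx":0.048,"dy":0.04,"dz":0.0,"ax":0,"ay":0,"az":-0.125},{"dx":0.095,"dy":0.08,"dz":0.0,"ax":0,"ay":0,"az":-0.125},{"dx":0.117,"dy":0.0986,"dz":0.055,"ax":0,"ay":0,"az":-0.125},{"dx":0.117,"dy":0.0986,"dz":0.115,"ax":0,"ay":0,"az":-0.125},{"dx":0.117,"dy":0.0986,"dz":0.175,"ax":0,"ay":0,"az":-0.125}]' 80; python3 -m handwheel '[{"dx":0,"dy":0,"dz":0.025,"ax":0,"ay":0,"az":0},{"dx":0,"dy":0,"dz":0.045,"ax":0,"ay":0,"az":0},{"dx":0,"dy":0,"dz":0.045,"ax":0,"ay":0,"az":0}]';  python3 - <<'E'
from h import *
go(.5759,-.312,.050,7.5)
grab('wrist','w18.png')
E
```

```text
time: 30.25
tool_pos: [0.5765, -0.3114, 0.1507]
tool_rot: [0.0, 0.998, 0.065, 0.0]
contact_force: [1.2, -0.2, 0.4]
gripper_width: 0.687
time: 30.62
tool_pos: [0.5753, -0.3117, 0.106]
tool_rot: [-0.001, 0.998, 0.064, -0.001]
contact_force: [-0.4, 0.2, 0.0]
gripper_width: 0.685
t 30.62 pos [ 0.5753 -0.3117  0.106 ] alpha 7.34 F [-0.4  0.2  0. ] g 0.685
d [0.0007 0.0005 0.056 ] r [-0.0016  0.0017 -0.0028] rows 0.9
```

View pics/w18.png

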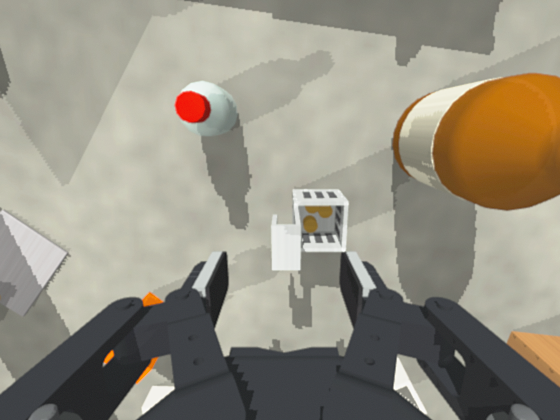

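```bash
python3 -m handwheel '[{"dx":0.001,"dy":0,"dz":0.02,"ax":0,"ay":0,"az":0},{"dx":0.001,"dy":0,"dz":0.04,"ax":0,"ay":0,"az":0},{"dx":0.001,"dy":0,"dz":0.055,"ax":0,"ay":0,"az":0},{"dx":0.001,"dy":0,"dz":0.055,"ax":0,"ay":0,"az":0},{"dx":0.001,"dy":0,"dz":0.055,"ax":0,"ay":0,"az":0}]'; python3 -m handwheel '[{"dx":0,"dy":0,"dz":0,"ax":0,"ay":0,"az":0},{"dx":0,"dy":0,"dz":0,"ax":0,"ay":0,"az":0},{"dx":0,"dy":0,"dz":0,"ax":0,"ay":0,"az":0},{"dx":0,"dy":0,"dz":0,"ax":0,"ay":0,"az":0},{"dx":0,"dy":0,"dz":0,"ax":0,"ay":0,"az":0}]' 255; python3 -m handwheel '[{"dx":0,"dy":0,"dz":-0.03,"ax":0,"ay":0,"az":0},{"dx":0,"dy":0,"dz":-0.09,"ax":0,"ay":0,"az":0},{"dx":0,"dy":0,"dz":-0.15,"ax":0,"ay":0,"az":0},{"dx":0,"dy":0,"dz":-0.2,"ax":0,"ay":0,"az":0},{"dx":0,"dy":0,"dz":-0.2,"ax":0,"ay":0,"az":0}]'
python3 - <<'E'
from h import *
go(.4272,.119,.25,-1.8)
E
```

```text
time: 31.3
tool_pos: [0.5767, -0.3132, 0.0524]
tool_rot: [0.0, 0.998, 0.063, 0.0]
contact_force: [-0.4, 0.7, 0.4]
gripper_width: 0.687
time: 31.92
tool_pos: [0.5769, -0.3133, 0.0531]
tool_rot: [0.0, 0.998, 0.063, 0.0]
contact_force: [-0.2, 0.8, 4.3]
gripper_width: 0.199
time: 32.55
tool_pos: [0.5786, -0.3143, 0.2583]
tool_rot: [0.003, 0.998, 0.063, 0.004]
contact_force: [0.5, 0.2, -2.2]
gripper_width: 0.199
t 32.55 pos [ 0.5786 -0.3143  0.2583] alpha 7.27 F [ 0.5  0.2 -2.2] g 0.199
d [-0.0954 -0.449   0.0046] r [ 0.0061 -0.008   0.1583] rows 7.3
```

```bash
python3 -m handwheel '[{"dx":-0.095,"dy":-0.449,"dz":0.004,"ax":0,"ay":0,"az":0.158},{"dx":-0.095,"dy":-0.449,"dz":0.004,"ax":0,"ay":0,"az":0.158},{"dx":-0.095,"dy":-0.449,"dz":0.004,"ax":0,"ay":0,"az":0.158},{"dx":-0.095,"dy":-0.449,"dz":0.004,"ax":0,"ay":0,"az":0.158},{"dx":-0.095,"dy":-0.449,"dz":0.004,"ax":0,"ay":0,"az":0.158}]'
python3 - <<'E'
from h import *
go(.4272,.119,.25,-1.8)
E
```

```text
time: 33.17
tool_pos: [0.4717, -0.016, 0.2467]
tool_rot: [-0.001, 1.0, -0.016, -0.002]
contact_force: [0.6, 1.5, -1.7]
gripper_width: 0.198
t 33.17 pos [ 0.4717 -0.016   0.2467] alpha -1.82 F [ 0.6  1.5 -1.7] g 0.198
d [-0.0488 -0.1335 -0.003 ] r [-0.001   0.0037 -0.0004] rows 2.3
```

```bash
python3 -m handwheel '[{"dx":-0.048,"dy":-0.133,"dz":0,"ax":0,"ay":0,"az":0},{"dx":-0.048,"dy":-0.133,"dz":0,"ax":0,"ay":0,"az":0},{"dx":-0.048,"dy":-0.133,"dz":0,"ax":0,"ay":0,"az":0},{"dx":-0.048,"dy":-0.133,"dz":0,"ax":0,"ay":0,"az":0},{"dx":-0.048,"dy":-0.133,"dz":0,"ax":0,"ay":0,"az":0}]'
python3 - <<'E'
from h import *
go(.4272,.119,.15,-1.8)
E
```

```text
time: 33.8
tool_pos: [0.4301, 0.1154, 0.2486]
tool_rot: [0.0, 1.0, -0.016, -0.001]
contact_force: [-0.2, -0.0, -1.3]
gripper_width: 0.204
t 33.8 pos [0.4301 0.1154 0.2486] alpha -1.88 F [-0.2 -0.  -1.3] g 0.204
d [-0.0029 -0.0036  0.0986] r [ 0.0008  0.0013 -0.0014] rows 1.6
```

```bash
python3 -m handwheel '[{"dx":-0.0025,"dy":-0.003,"dz":0.03,"ax":0,"ay":0,"az":0},{"dx":-0.0025,"dy":-0.003,"dz":0.055,"ax":0,"ay":0,"az":0},{"dx":-0.0025,"dy":-0.003,"dz":0.08,"ax":0,"ay":0,"az":0},{"dx":-0.0025,"dy":-0.003,"dz":0.097,"ax":0,"ay":0,"az":0},{"dx":-0.0025,"dy":-0.003,"dz":0.097,"ax":0,"ay":0,"az":0}]'
python3 - <<'E'
from h import *
go(.4272,.119,.095,-1.8)
E
```

```text
time: 34.42
tool_pos: [0.4268, 0.1187, 0.1509]
tool_rot: [0.0, 1.0, -0.016, -0.002]
contact_force: [-0.3, -1.0, -0.4]
gripper_width: 0.198
t 34.42 pos [0.4268 0.1187 0.1509] alpha -1.88 F [-0.3 -1.  -0.4] g 0.198
d [ 0.0006 -0.0004  0.0559] r [ 0.0006  0.0034 -0.0015] rows 0.9
```

```bash
python3 -m handwheel '[{"dx":0,"dy":0,"dz":0.015,"ax":0,"ay":0,"az":0},{"dx":0,"dy":0,"dz":0.03,"ax":0,"ay":0,"az":0},{"dx":0,"dy":0,"dz":0.045,"ax":0,"ay":0,"az":0},{"dx":0,"dy":0,"dz":0.055,"ax":0,"ay":0,"az":0},{"dx":0,"dy":0,"dz":0.055,"ax":0,"ay":0,"az":0}]'; python3 -c "
from h import *
go(.4272,.119,.095,-1.8)"; python3 -m handwheel '[{"dx":0,"dy":0,"dz":0,"ax":0,"ay":0,"az":0},{"dx":0,"dy":0,"dz":0,"ax":0,"ay":0,"az":0},{"dx":0,"dy":0,"dz":0,"ax":0,"ay":0,"az":0}]' 120; python3 -m handwheel '[{"dx":0,"dy":0,"dz":-0.03,"ax":0,"ay":0,"az":0},{"dx":0,"dy":0,"dz":-0.09,"ax":0,"ay":0,"az":0},{"dx":0,"dy":0,"dz":-0.15,"ax":0,"ay":0,"az":0},{"dx":0.05,"dy":-0.02,"dz":-0.2,"ax":0,"ay":0,"az":0},{"dx":0.06,"dy":-0.06,"dz":-0.25,"ax":0,"ay":0,"az":0}]' 0
python3 - <<'E'
from h import *
f=grab('wrist','w19.png')
go(.51,.18,.37,-1.8)
bathfit(f)
E
```

```text
time: 35.05
tool_pos: [0.427, 0.1196, 0.0965]
tool_rot: [0.0, 1.0, -0.016, -0.001]
contact_force: [0.4, 0.0, -1.2]
gripper_width: 0.2
t 35.05 pos [0.427  0.1196 0.0965] alpha -1.79 F [ 0.4  0.  -1.2] g 0.2
d [0.0003 0.0006 0.0015] r [0.0002 0.0017 0.0002] rows 0.0
time: 35.42
tool_pos: [0.4279, 0.1196, 0.0981]
tool_rot: [-0.0, 1.0, -0.016, 0.001]
contact_force: [-0.1, -1.8, 0.4]
gripper_width: 0.526
time: 36.05
tool_pos: [0.4876, 0.1709, 0.3403]
tool_rot: [0.0, 1.0, -0.017, 0.0]
contact_force: [1.0, 0.8, -0.3]
gripper_width: 1.001
t 36.1 pos [0.4904 0.1751 0.3482] alpha -1.73 F [-2.   0.4  4.2] g 1.0
d [ 0.0198 -0.0056 -0.0215] r [-0.0059 -0.0122  0.0013] rows 0.5
post 73 [0.5854 0.0384 0.1651] [array([585. ,  39.3]), array([ 7.7, 19. ]), np.float64(3.3)] zmax 0.1678
post 181 [0.564  0.2049 0.167 ] [array([564.5, 205. ]), array([14.7, 15.1]), np.float64(86.2)] zmax 0.1687
post 64 [0.6102 0.3502 0.1647] [array([609.5, 350.5]), array([ 4. , 12.7]), np.float64(77.2)] zmax 0.1682
```

View pics/w19.png

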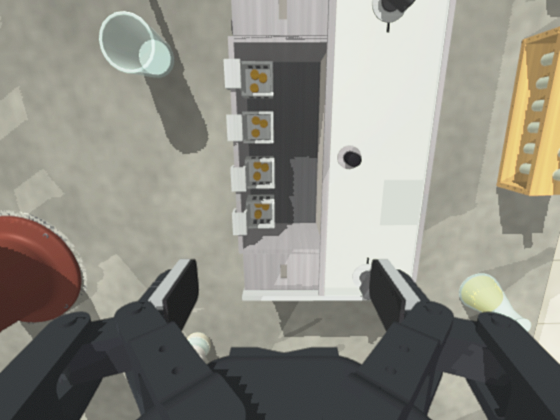

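Run:
```python
from h import *
f=grab('wrist');c=cloud(f);z=f['z_map']>0
for v,u in ((73,233),(127,236),(177,238),(222,239)):
    w=c[v-12:v+13,u-8:u+9].reshape(-1,3);w=w[(w[:,2]>.118)&(w[:,2]<.132)]
    # plane fit
    A=np.c_[w[:,:2]-w[:,:2].mean(0),np.ones(len(w))];k=np.linalg.lstsq(A,w[:,2],rcond=None)[0]
    print(np.round(w.mean(0),4),np.round(k,3),len(w),[np.round(q,1) for q in cv2.minAreaRect((w[w[:,2]>.1225][:,:2]*1000).astype(np.float32))])
```

```text
[0.435  0.3064 0.1234] [-0.047 -0.07   0.123] 283 [array([435.5, 306.4]), array([23.8, 14.2]), np.float64(85.5)]
[0.433  0.2461 0.1234] [-0.037 -0.051  0.123] 251 [array([433.1, 246.3]), array([25.9, 12.4]), np.float64(85.2)]
[0.4314 0.1845 0.1232] [-0.057 -0.078  0.123] 274 [array([431.7, 182.6]), array([23.6, 15.5]), np.float64(87.3)]
[0.4283 0.1242 0.1233] [-0.069 -0.043  0.123] 270 [array([428.2, 122.6]), array([27.3, 16. ]), np.float64(87.5)]
```

Run:
```python
from h import *
go(.51,.18,.37,-1.8)
f=grab('wrist','w20.png');c=cloud(f);p=c[f['z_map']>0]
go(.51,.18,.37,-1.8)
# points above outside of rim: x< rim outer
o=np.array([.430,.209]);s=-.0315
q=p[:,:2]-o;lx=q[:,0]*np.cos(s)+q[:,1]*np.sin(s);ly=-q[:,0]*np.sin(s)+q[:,1]*np.cos(s)
m=(lx>-.014)&(lx<-.005)&(p[:,2]>.115)&(p[:,2]<.13)
Y=np.sort(ly[m]);cuts=np.where(np.diff(Y)>.008)[0]
for g in np.split(Y,cuts+1): 
    if len(g)>5: print(np.round([g.min(),g.max(),(g.min()+g.max())/2],4))
m=(abs(ly)<.11)&(p[:,2]>.1225)&(p[:,2]<.13)&(lx<.04);print(np.percentile(lx[m],[1,50,99]))
```

```text
t 36.15 pos [0.4895 0.1736 0.3459] alpha -1.66 F [ 0.  -0.1  1.2] g 1.001
d [ 0.0206 -0.0071 -0.0239] r [-0.0035 -0.0109  0.0025] rows 0.5
t 36.2 pos [0.4881 0.1724 0.3424] alpha -1.68 F [-0.1  0.3  0.1] g 1.002
d [ 0.0219 -0.0083 -0.0274] r [-0.0014 -0.006   0.002 ] rows 0.6
[-0.1028 -0.0724 -0.0876]
[-0.0436 -0.014  -0.0288]
[0.019 0.047 0.033]
[0.0774 0.107  0.0922]
[-9.06488094e-03  3.01888473e-06  9.40203739e-03]
```

Run:
```python
from h import *
go(.5645,.2050,.187,-1.8)
```

```text
t 36.2 pos [0.4881 0.1724 0.3424] alpha -1.68 F [-0.1  0.3  0.1] g 1.002
d [ 0.0745 -0.0347  0.1559] r [-0.0014 -0.006   0.002 ] rows 2.8
```

```bash
python3 -m handwheel '[{"dx":0.055,"dy":-0.025,"dz":0.0,"ax":0,"ay":0,"az":0},{"dx":0.0745,"dy":-0.0347,"dz":0.04,"ax":0,"ay":0,"az":0},{"dx":0.0745,"dy":-0.0347,"dz":0.1,"ax":0,"ay":0,"az":0},{"dx":0.0745,"dy":-0.0347,"dz":0.155,"ax":0,"ay":0,"az":0},{"dx":0.0745,"dy":-0.0347,"dz":0.155,"ax":0,"ay":0,"az":0}]' 0
python3 - <<'E'
from h import *
go(.5645,.2050,.148,-1.8)
E
```

```text
time: 36.83
tool_pos: [0.5572, 0.2019, 0.1761]
tool_rot: [0.002, 1.0, -0.016, -0.007]
contact_force: [0.6, 0.5, -0.4]
gripper_width: 1.0
t 36.83 pos [0.5572 0.2019 0.1761] alpha -1.82 F [ 0.6  0.5 -0.4] g 1.0
d [ 0.0076 -0.0034  0.028 ] r [ 0.0037  0.0137 -0.0003] rows 0.5
```

```bash
python3 -m handwheel '[{"dx":0.003,"dy":-0.001,"dz":0.012,"ax":0,"ay":0,"az":0},{"dx":0.003,"dy":-0.001,"dz":0.024,"ax":0,"ay":0,"az":0},{"dx":0.003,"dy":-0.001,"dz":0.024,"ax":0,"ay":0,"az":0}]' 0
python3 - <<'E'
from h import *
go(.5645,.2050,.148,-1.8)
E
```

```text
time: 37.2
tool_pos: [0.5652, 0.2044, 0.16]
tool_rot: [-0.0, 1.0, -0.016, 0.0]
contact_force: [0.3, -0.2, 1.3]
gripper_width: 1.0
t 37.2 pos [0.5652 0.2044 0.16  ] alpha -1.79 F [ 0.3 -0.2  1.3] g 1.0
d [-0.0007 -0.0006  0.012 ] r [-0.0001 -0.0003  0.0001] rows 0.2
```

```bash
python3 -m handwheel '[{"dx":0,"dy":0,"dz":0.012,"ax":0,"ay":0,"az":0},{"dx":0,"dy":0,"dz":0.012,"ax":0,"ay":0,"az":0}]'; python3 -m handwheel '[{"dx":0,"dy":0,"dz":0,"ax":0,"ay":0,"az":0},{"dx":0,"dy":0,"dz":0,"ax":0,"ay":0,"az":0},{"dx":0,"dy":0,"dz":0,"ax":0,"ay":0,"az":0},{"dx":0,"dy":0,"dz":0,"ax":0,"ay":0,"az":0},{"dx":0,"dy":0,"dz":0,"ax":0,"ay":0,"az":0}]' 255
python3 - <<'E'
from h import *
go(.455,.2082,.147,-1.8)
E
```

```text
time: 37.45
tool_pos: [0.5644, 0.2043, 0.1466]
tool_rot: [0.0, 1.0, -0.016, -0.001]
contact_force: [-0.6, 0.3, 0.1]
gripper_width: 1.001
time: 38.08
tool_pos: [0.5653, 0.2044, 0.1481]
tool_rot: [-0.0, 1.0, -0.016, 0.0]
contact_force: [-0.4, -0.5, 1.8]
gripper_width: 0.158
t 38.08 pos [0.5653 0.2044 0.1481] alpha -1.8 F [-0.4 -0.5  1.8] g 0.158
d [-0.1103 -0.0003  0.001 ] r [-0.0001 -0.0007  0.0001] rows 1.8
```

Pull to about 4 mm short of shut, then creep.

```bash
python3 -m handwheel '[{"dx":-0.03,"dy":0,"dz":0,"ax":0,"ay":0,"az":0},{"dx":-0.06,"dy":0,"dz":0,"ax":0,"ay":0,"az":0},{"dx":-0.09,"dy":0,"dz":0,"ax":0,"ay":0,"az":0},{"dx":-0.105,"dy":0,"dz":0,"ax":0,"ay":0,"az":0},{"dx":-0.105,"dy":0,"dz":0,"ax":0,"ay":0,"az":0}]'; python3 -m handwheel '[{"dx":-0.002,"dy":0,"dz":0,"ax":0,"ay":0,"az":0},{"dx":-0.004,"dy":0,"dz":0,"ax":0,"ay":0,"az":0},{"dx":-0.004,"dy":0,"dz":0,"ax":0,"ay":0,"az":0}]'; python3 -m handwheel '[{"dx":-0.001,"dy":0,"dz":0,"ax":0,"ay":0,"az":0},{"dx":-0.002,"dy":0,"dz":0,"ax":0,"ay":0,"az":0},{"dx":-0.002,"dy":0,"dz":0,"ax":0,"ay":0,"az":0}]'
```

```text
time: 38.7
tool_pos: [0.4596, 0.2078, 0.1481]
tool_rot: [0.0, 1.0, -0.015, -0.0]
contact_force: [-1.1, -0.6, 2.8]
gripper_width: 0.159
time: 39.08
tool_pos: [0.4569, 0.2079, 0.1481]
tool_rot: [-0.0, 1.0, -0.016, 0.001]
contact_force: [1.8, 0.3, 3.1]
gripper_width: 0.16
time: 39.45
tool_pos: [0.4552, 0.2079, 0.1481]
tool_rot: [-0.0, 1.0, -0.016, 0.002]
contact_force: [6.5, 0.3, 1.0]
gripper_width: 0.162
```

```bash
python3 -m handwheel '[{"dx":-0.001,"dy":0,"dz":0,"ax":0,"ay":0,"az":0},{"dx":-0.001,"dy":0,"dz":0,"ax":0,"ay":0,"az":0}]'
```

```text
time: 39.7
tool_pos: [0.4551, 0.208, 0.1481]
tool_rot: [-0.0, 1.0, -0.016, 0.003]
contact_force: [8.6, 0.2, -1.0]
gripper_width: 0.159
```

```bash
python3 -m handwheel '[{"dx":0,"dy":0,"dz":0,"ax":0,"ay":0,"az":0},{"dx":0,"dy":0,"dz":0,"ax":0,"ay":0,"az":0},{"dx":0,"dy":0,"dz":0,"ax":0,"ay":0,"az":0},{"dx":0,"dy":0,"dz":0,"ax":0,"ay":0,"az":0}]' 0; python3 -m handwheel '[{"dx":0,"dy":0,"dz":-0.04,"ax":0,"ay":0,"az":0},{"dx":0.02,"dy":0,"dz":-0.1,"ax":0,"ay":0,"az":0},{"dx":0.03,"dy":0,"dz":-0.16,"ax":0,"ay":0,"az":0},{"dx":0.03,"dy":0,"dz":-0.2,"ax":0,"ay":0,"az":0},{"dx":0.03,"dy":0,"dz":-0.2,"ax":0,"ay":0,"az":0}]';python3 -m handwheel '[{"dx":0,"dy":0,"dz":0,"ax":0,"ay":0,"az":0},{"dx":0,"dy":0,"dz":0,"ax":0,"ay":0,"az":0}]'
python3 - <<'E'
from h import *
go(.48,.2,.36,-1.8)
f=grab('wrist','w21.png');bathfit(f)
im=f['image']
E
```

```text
time: 40.2
tool_pos: [0.4527, 0.2079, 0.1473]
tool_rot: [0.0, 1.0, -0.016, -0.0]
contact_force: [1.1, -0.0, 0.6]
gripper_width: 0.983
time: 40.83
tool_pos: [0.4846, 0.2074, 0.3527]
tool_rot: [-0.001, 1.0, -0.016, 0.004]
contact_force: [-0.5, 0.2, 0.3]
gripper_width: 0.999
time: 41.08
tool_pos: [0.4823, 0.2068, 0.3452]
tool_rot: [0.001, 1.0, -0.016, -0.002]
contact_force: [0.3, 0.2, -0.3]
gripper_width: 1.0
t 41.08 pos [0.4823 0.2068 0.3452] alpha -1.79 F [ 0.3  0.2 -0.3] g 1.0
d [-0.0021  0.0069 -0.0148] r [0.0011 0.0037 0.0002] rows 0.3
post 205 [0.4824 0.0515 0.1663] [array([482.2,  49.6]), array([34.2,  9.9]), np.float64(60.3)] zmax 0.1683
post 162 [0.4548 0.2088 0.1669] [array([454.5, 208.3]), array([14.8, 15. ]), np.float64(70.0)] zmax 0.1687
post 425 [0.4923 0.3636 0.1669] [array([492.5, 364.3]), array([10.2, 33.8]), np.float64(52.1)] zmax 0.1689
```

View pics/w21.png

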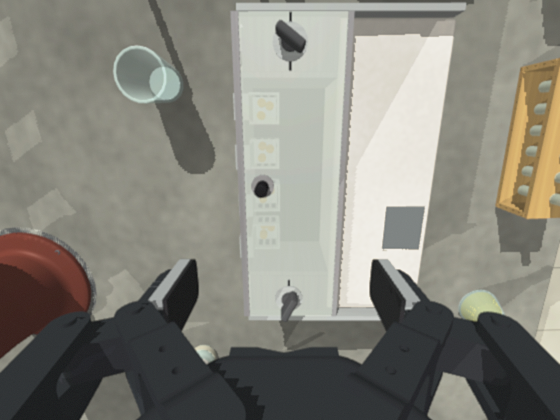

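Run:
```python
from h import *
go(.4822,.0496,.21,-29.7)
```

```text
t 41.12 pos [0.4823 0.2068 0.3454] alpha -1.79 F [-0.2 -0.5 -0.1] g 0.998
d [0.0053 0.157  0.1355] r [0.0019 0.0032 0.4871] rows 3.3
```

```bash
python3 -m handwheel '[{"dx":0.0053,"dy":0.06,"dz":0.0,"ax":0,"ay":0,"az":0.18},{"dx":0.0053,"dy":0.12,"dz":0.0,"ax":0,"ay":0,"az":0.36},{"dx":0.0053,"dy":0.157,"dz":0.04,"ax":0,"ay":0,"az":0.487},{"dx":0.0053,"dy":0.157,"dz":0.09,"ax":0,"ay":0,"az":0.487},{"dx":0.0053,"dy":0.157,"dz":0.09,"ax":0,"ay":0,"az":0.487}]' 60; python3 -m handwheel '[{"dx":0,"dy":0,"dz":0,"ax":0,"ay":0,"az":0},{"dx":0,"dy":0,"dz":0,"ax":0,"ay":0,"az":0}]'
python3 - <<'E'
from h import *
go(.4822,.0496,.18,-29.7)
f=grab('wrist','w22.png')
c=cloud(f);p=c[f['z_map']>0];h=p[(p[:,2]>.158)&(p[:,2]<.175)&(np.hypot(p[:,0]-.482,p[:,1]-.05)<.03)]
print(len(h),[np.round(k,1) for k in cv2.minAreaRect((h[:,:2]*1000).astype(np.float32))],np.percentile(h[:,2],95))
E
```

```text
time: 41.75
tool_pos: [0.4802, 0.0496, 0.2516]
tool_rot: [0.001, 0.966, -0.257, -0.006]
contact_force: [-0.3, 0.7, -0.6]
gripper_width: 0.763
time: 42.0
tool_pos: [0.4848, 0.0503, 0.2606]
tool_rot: [-0.0, 0.967, -0.256, 0.002]
contact_force: [0.3, 0.9, -0.5]
gripper_width: 0.765
t 42.0 pos [0.4848 0.0503 0.2606] alpha -29.64 F [ 0.3  0.9 -0.5] g 0.765
d [-0.0022  0.0021  0.0806] r [-0.002  -0.004   0.0011] rows 1.3
439 [array([483.1,  49.3]), array([33.1,  9.6]), np.float64(60.4)] 0.16855500056429315
```

View pics/w22.png

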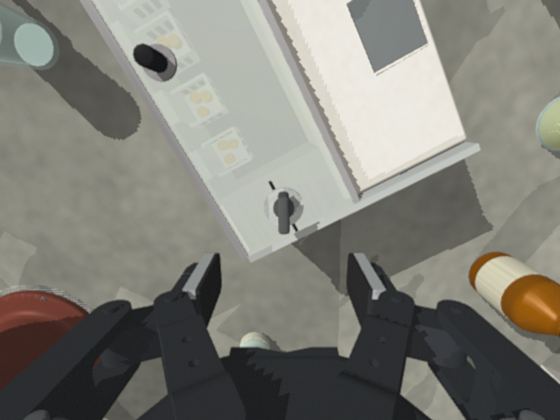

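```bash
python3 -m handwheel '[{"dx":-0.0015,"dy":0.002,"dz":0.03,"ax":0,"ay":0,"az":0},{"dx":-0.0015,"dy":0.002,"dz":0.055,"ax":0,"ay":0,"az":0},{"dx":-0.0015,"dy":0.002,"dz":0.08,"ax":0,"ay":0,"az":0},{"dx":-0.0015,"dy":0.002,"dz":0.08,"ax":0,"ay":0,"az":0},{"dx":-0.0015,"dy":0.002,"dz":0.08,"ax":0,"ay":0,"az":0}]'
python3 - <<'E'
from h import *
go(.4827,.0494,.151,-29.7)
f=grab('wrist','w23.png')
E
```

```text
time: 42.68
tool_pos: [0.4822, 0.049, 0.1796]
tool_rot: [-0.0, 0.967, -0.256, 0.001]
contact_force: [0.6, -0.3, 0.1]
gripper_width: 0.763
t 42.67 pos [0.4822 0.049  0.1796] alpha -29.67 F [ 0.6 -0.3  0.1] g 0.763
d [ 0.0001 -0.0005  0.0286] r [-0.0013 -0.0025  0.0005] rows 0.5
```

View pics/w23.png

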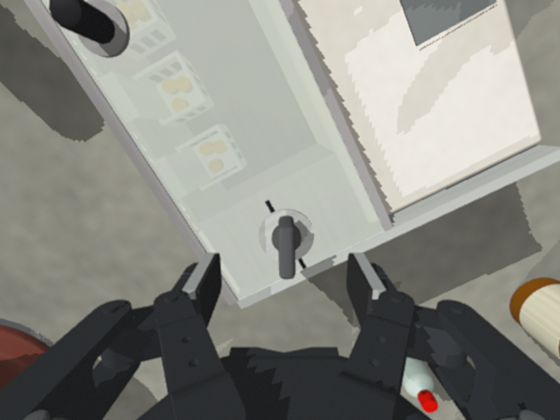

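Centred at (286,247). Lower to 0.151 and grip.

```bash
python3 -m handwheel '[{"dx":0.0005,"dy":0,"dz":0.015,"ax":0,"ay":0,"az":0},{"dx":0.0005,"dy":0,"dz":0.028,"ax":0,"ay":0,"az":0},{"dx":0.0005,"dy":0,"dz":0.028,"ax":0,"ay":0,"az":0},{"dx":0.0005,"dy":0,"dz":0.028,"ax":0,"ay":0,"az":0}]'; python3 -m handwheel '[{"dx":0,"dy":0,"dz":0,"ax":0,"ay":0,"az":0},{"dx":0,"dy":0,"dz":0,"ax":0,"ay":0,"az":0},{"dx":0,"dy":0,"dz":0,"ax":0,"ay":0,"az":0},{"dx":0,"dy":0,"dz":0,"ax":0,"ay":0,"az":0},{"dx":0,"dy":0,"dz":0,"ax":0,"ay":0,"az":0}]' 255
python3 - <<'E'
from h import *
go(.4829,.0492,.151,-1.8)
E
```

```text
time: 43.22
tool_pos: [0.4815, 0.0487, 0.1494]
tool_rot: [0.0, 0.967, -0.256, -0.0]
contact_force: [0.1, -0.1, 0.5]
gripper_width: 0.767
time: 43.85
tool_pos: [0.4831, 0.0478, 0.1503]
tool_rot: [0.0, 0.967, -0.256, 0.002]
contact_force: [4.1, -2.9, -1.1]
gripper_width: 0.093
t 43.85 pos [0.4831 0.0478 0.1503] alpha -29.7 F [ 4.1 -2.9 -1.1] g 0.093
d [-0.0009 -0.0011 -0.0007] r [ 0.0007 -0.0047 -0.487 ] rows 2.6
```

```bash
python3 -m handwheel '[{"dx":0.0015,"dy":0,"dz":-0.001,"ax":0,"ay":0,"az":0},{"dx":0.0015,"dy":0,"dz":-0.001,"ax":0,"ay":0,"az":-0.16},{"dx":0.0015,"dy":0,"dz":-0.001,"ax":0,"ay":0,"az":-0.32},{"dx":0.0015,"dy":0,"dz":-0.001,"ax":0,"ay":0,"az":-0.487},{"dx":0.0015,"dy":0,"dz":-0.001,"ax":0,"ay":0,"az":-0.487}]'
python3 - <<'E'
from h import *
go(.4829,.0492,.138,-1.8)
f=grab('wrist','w24.png')
E
```

```text
time: 44.48
tool_pos: [0.4829, 0.0478, 0.1504]
tool_rot: [0.0, 1.0, -0.017, 0.0]
contact_force: [2.6, -1.2, -2.7]
gripper_width: 0.097
t 44.48 pos [0.4829 0.0478 0.1504] alpha -1.9 F [ 2.6 -1.2 -2.7] g 0.097
d [-0.0001 -0.0014  0.0124] r [ 0.0003 -0.     -0.0018] rows 0.2
```

View pics/w24.png

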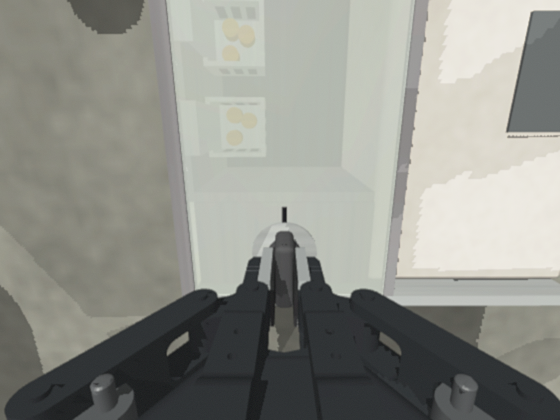

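```bash
python3 -m handwheel '[{"dx":0,"dy":0,"dz":0.004,"ax":0,"ay":0,"az":0},{"dx":0,"dy":0,"dz":0.008,"ax":0,"ay":0,"az":0},{"dx":0,"dy":0,"dz":0.012,"ax":0,"ay":0,"az":0},{"dx":0,"dy":0,"dz":0.012,"ax":0,"ay":0,"az":0}]';  python3 - <<'E'
from h import *
go(.4829,.0492,.138,-1.8)
f=grab('wrist','w25.png')
c=cloud(f);p=c[f['z_map']>0];h=p[(p[:,2]>.145)&(p[:,2]<.175)&(np.hypot(p[:,0]-.4829,p[:,1]-.06)<.008)]
print(len(h),np.percentile(h[:,2],[10,50,90,95]))
E
```

```text
time: 45.02
tool_pos: [0.4831, 0.0478, 0.1391]
tool_rot: [0.0, 1.0, -0.016, 0.0]
contact_force: [-1.0, -1.8, 5.2]
gripper_width: 0.098
t 45.02 pos [0.4831 0.0478 0.1391] alpha -1.82 F [-1.  -1.8  5.2] g 0.098
d [-0.0003 -0.0014  0.0011] r [ 0.0004 -0.0004 -0.0004] rows 0.0
1128 [0.14983837 0.15644907 0.16981352 0.17233853]
```

View pics/w25.png

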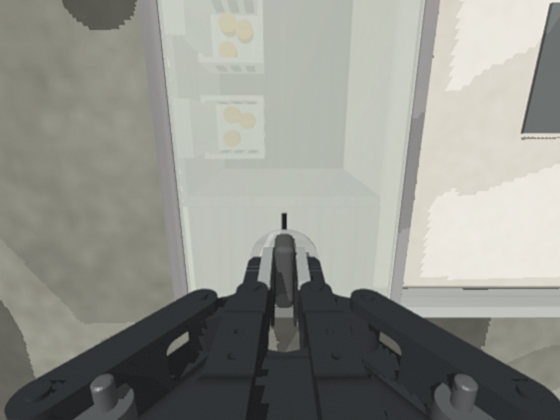

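```bash
python3 -m handwheel '[{"dx":0,"dy":0,"dz":0.0012,"ax":0,"ay":0,"az":0},{"dx":0,"dy":0,"dz":0.0012,"ax":0,"ay":0,"az":0}]';  python3 -m handwheel '[{"dx":0,"dy":0,"dz":0.0006,"ax":0,"ay":0,"az":0},{"dx":0,"dy":0,"dz":0.0006,"ax":0,"ay":0,"az":0}]'
```

```text
time: 45.32
tool_pos: [0.4833, 0.0477, 0.1382]
tool_rot: [0.0, 1.0, -0.016, 0.0]
contact_force: [-2.2, -2.3, 6.0]
gripper_width: 0.102
time: 45.58
tool_pos: [0.4833, 0.0478, 0.1378]
tool_rot: [0.0, 1.0, -0.016, 0.0]
contact_force: [-2.1, -2.0, 5.3]
gripper_width: 0.091
```

```bash
python3 -m handwheel '[{"dx":0,"dy":0,"dz":0,"ax":0,"ay":0,"az":0.17},{"dx":0,"dy":0,"dz":0,"ax":0,"ay":0,"az":0.34},{"dx":0,"dy":0,"dz":0,"ax":0,"ay":0,"az":0.51},{"dx":0,"dy":0,"dz":0,"ax":0,"ay":0,"az":0.68},{"dx":0,"dy":0,"dz":0,"ax":0,"ay":0,"az":0.85}]'; python3 -m handwheel '[{"dx":0,"dy":0,"dz":0,"ax":0,"ay":0,"az":0.17},{"dx":0,"dy":0,"dz":0,"ax":0,"ay":0,"az":0.34},{"dx":0,"dy":0,"dz":0,"ax":0,"ay":0,"az":0.51},{"dx":0,"dy":0,"dz":0,"ax":0,"ay":0,"az":0.68},{"dx":0,"dy":0,"dz":0,"ax":0,"ay":0,"az":0.71}]'
python3 - <<'E'
from h import *
go(.4829,.0492,.138,-91.8);print(manip.state()['ft_torque'])
E
```

```text
time: 46.2
tool_pos: [0.4838, 0.0477, 0.138]
tool_rot: [-0.0, 0.903, -0.429, 0.001]
contact_force: [0.9, -2.8, 6.8]
gripper_width: 0.1
time: 46.82
tool_pos: [0.484, 0.0474, 0.1381]
tool_rot: [0.001, -0.699, 0.715, -0.001]
contact_force: [-0.5, -3.5, 6.5]
gripper_width: 0.1
t 46.83 pos [0.484  0.0474 0.1381] alpha -91.31 F [-0.5 -3.5  6.5] g 0.1
d [-0.0018  0.0012  0.0001] r [-0.0029 -0.0012  0.0086] rows 0.0
[-0.51991145  0.02987041 -0.02934202]
```

```bash
python3 -m handwheel '[{"dx":0,"dy":0,"dz":-0.002,"ax":0,"ay":0,"az":0},{"dx":0,"dy":0,"dz":-0.002,"ax":0,"ay":0,"az":0}]'; python3 -m handwheel '[{"dx":0,"dy":0,"dz":0,"ax":0,"ay":0,"az":0},{"dx":0,"dy":0,"dz":0,"ax":0,"ay":0,"az":0},{"dx":0,"dy":0,"dz":0,"ax":0,"ay":0,"az":0}]' 185;  python3 -m handwheel '[{"dx":0,"dy":0,"dz":-0.02,"ax":0,"ay":0,"az":0},{"dx":0,"dy":0,"dz":-0.06,"ax":0,"ay":0,"az":0},{"dx":0,"dy":0,"dz":-0.1,"ax":0,"ay":0,"az":0},{"dx":0,"dy":0,"dz":-0.13,"ax":0,"ay":0,"az":0},{"dx":0,"dy":0,"dz":-0.13,"ax":0,"ay":0,"az":0}]'
python3 - <<'E'
from h import *
go(.4829,.0492,.27,-91.8)
f=grab('wrist','w26.png')
c=cloud(f);p=c[f['z_map']>0];h=p[(p[:,2]>.148)&(p[:,2]<.175)&(np.hypot(p[:,0]-.482,p[:,1]-.05)<.03)]
print(len(h),[np.round(k,1) for k in cv2.minAreaRect((h[:,:2]*1000).astype(np.float32))],np.percentile(h[:,2],[50,95]))
go(.4925,.3643,.27,52.1)
E
```

```text
time: 47.08
tool_pos: [0.484, 0.0474, 0.1401]
tool_rot: [0.001, -0.7, 0.715, -0.001]
contact_force: [0.5, -3.8, 4.7]
gripper_width: 0.1
time: 47.45
tool_pos: [0.4824, 0.0482, 0.1381]
tool_rot: [-0.0, -0.7, 0.714, 0.001]
contact_force: [-0.6, 0.3, 0.1]
gripper_width: 0.278
time: 48.08
tool_pos: [0.4843, 0.048, 0.2717]
tool_rot: [0.002, -0.7, 0.714, -0.002]
contact_force: [-0.3, -0.1, -0.3]
gripper_width: 0.277
t 48.08 pos [0.4843 0.048  0.2717] alpha -91.17 F [-0.3 -0.1 -0.3] g 0.277
d [-0.0011  0.0014  0.0017] r [-0.0055  0.0001  0.011 ] rows 0.1
361 [array([483.7,  48.7]), array([ 8.5, 33.5]), np.float64(89.0)] [0.15742235 0.15885498]
t 48.12 pos [0.4833 0.048  0.2694] alpha -91.17 F [ 0.4 -0.  -0.4] g 0.276
d [-0.3164 -0.0028 -0.0006] r [-9.0000e-04 -1.9000e-03 -2.5006e+00] rows 13.4
```

View pics/w26.png

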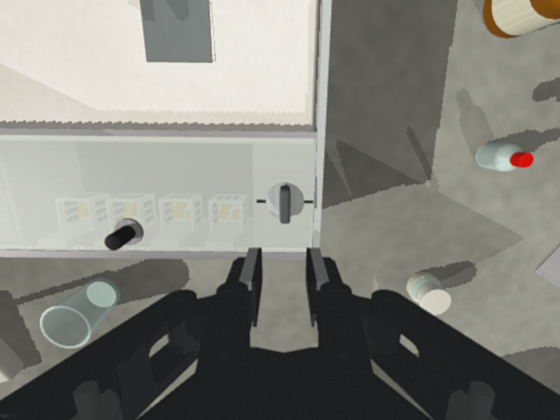

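```bash
python3 -m handwheel '[{"dx":-0.06,"dy":0,"dz":-0.02,"ax":0,"ay":0,"az":-0.18},{"dx":-0.12,"dy":0,"dz":-0.02,"ax":0,"ay":0,"az":-0.36},{"dx":-0.18,"dy":0,"dz":-0.02,"ax":0,"ay":0,"az":-0.54},{"dx":-0.24,"dy":0,"dz":-0.02,"ax":0,"ay":0,"az":-0.72},{"dx":-0.316,"dy":-0.003,"dz":-0.02,"ax":0,"ay":0,"az":-0.9}]' 60; python3 -c "
from h import *
go(.4925,.3643,.27,52.1)"
```

```text
time: 48.75
tool_pos: [0.4904, 0.3518, 0.286]
tool_rot: [0.001, 0.942, -0.336, -0.001]
contact_force: [0.6, -0.2, -0.1]
gripper_width: 0.77
t 48.75 pos [0.4904 0.3518 0.286 ] alpha -39.26 F [ 0.6 -0.2 -0.1] g 0.77
d [-0.0063 -0.011   0.016 ] r [ 0.0017  0.0037 -1.5946] rows 8.5
```

```bash
python3 -m handwheel '[{"dx":0,"dy":0,"dz":0.01,"ax":0,"ay":0,"az":-0.18},{"dx":0,"dy":0,"dz":0.01,"ax":0,"ay":0,"az":-0.36},{"dx":0,"dy":0,"dz":0.01,"ax":0,"ay":0,"az":-0.54},{"dx":0,"dy":0,"dz":0.01,"ax":0,"ay":0,"az":-0.72},{"dx":0,"dy":0,"dz":0.01,"ax":0,"ay":0,"az":-0.9}]'; python3 -m handwheel '[{"dx":0,"dy":0,"dz":0,"ax":0,"ay":0,"az":-0.18},{"dx":0,"dy":0,"dz":0,"ax":0,"ay":0,"az":-0.36},{"dx":0,"dy":0,"dz":0,"ax":0,"ay":0,"az":-0.54},{"dx":0,"dy":0,"dz":0,"ax":0,"ay":0,"az":-0.68},{"dx":0,"dy":0,"dz":0,"ax":0,"ay":0,"az":-0.68}]';python3 -m handwheel '[{"dx":0,"dy":0,"dz":0,"ax":0,"ay":0,"az":0},{"dx":0,"dy":0,"dz":0,"ax":0,"ay":0,"az":0}]'
python3 - <<'E'
from h import *
f=grab('wrist','w27.png')
c=cloud(f);p=c[f['z_map']>0];h=p[(p[:,2]>.158)&(p[:,2]<.175)&(np.hypot(p[:,0]-.492,p[:,1]-.364)<.03)]
print(len(h),[np.round(k,1) for k in cv2.minAreaRect((h[:,:2]*1000).astype(np.float32))],np.percentile(h[:,2],[50,95]))
go(.4925,.3643,.18,52.1)
E
```

```text
time: 49.38
tool_pos: [0.4906, 0.3499, 0.2757]
tool_rot: [0.001, 0.994, 0.107, -0.002]
contact_force: [0.3, -0.9, 0.6]
gripper_width: 0.758
time: 50.0
tool_pos: [0.4907, 0.3499, 0.2762]
tool_rot: [0.0, 0.903, 0.429, -0.002]
contact_force: [-0.3, -0.6, -0.3]
gripper_width: 0.766
time: 50.25
tool_pos: [0.4914, 0.3502, 0.2783]
tool_rot: [0.0, 0.903, 0.429, -0.0]
contact_force: [0.2, -0.7, 0.0]
gripper_width: 0.761
408 [array([492.2, 364.5]), array([ 9.8, 33.5]), np.float64(51.7)] [0.16729652 0.16869671]
t 50.3 pos [0.4915 0.3502 0.2785] alpha 50.87 F [ 0.4 -0.8  0. ] g 0.766
d [ 0.0116 -0.0081  0.0985] r [-0.0002  0.0005 -0.0214] rows 1.6
```

View pics/w27.png

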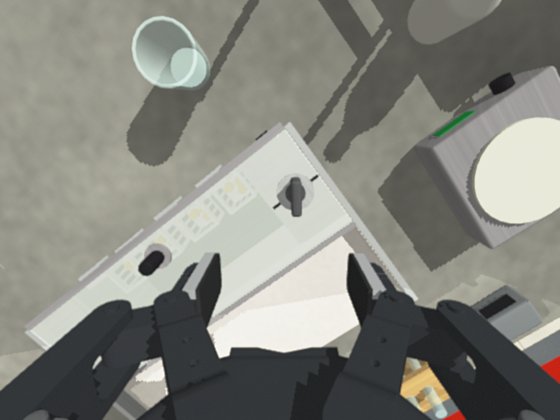

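```bash
python3 -m handwheel '[{"dx":0.0115,"dy":-0.008,"dz":0.03,"ax":0,"ay":0,"az":-0.018},{"dx":0.0115,"dy":-0.008,"dz":0.06,"ax":0,"ay":0,"az":-0.018},{"dx":0.0115,"dy":-0.008,"dz":0.098,"ax":0,"ay":0,"az":-0.018},{"dx":0.0115,"dy":-0.008,"dz":0.098,"ax":0,"ay":0,"az":-0.018},{"dx":0.0115,"dy":-0.008,"dz":0.098,"ax":0,"ay":0,"az":-0.018}]' 60;  python3 - <<'E'
from h import *
go(.4923,.3644,.151,51.9)
f=grab('wrist','w28.png')
E
```

```text
time: 50.92
tool_pos: [0.4933, 0.3646, 0.1824]
tool_rot: [-0.0, 0.899, 0.438, 0.001]
contact_force: [0.2, -0.2, 0.9]
gripper_width: 0.766
t 50.92 pos [0.4933 0.3646 0.1824] alpha 51.93 F [ 0.2 -0.2  0.9] g 0.766
d [-0.0008 -0.0007  0.0314] r [ 0.0007 -0.0017  0.0006] rows 0.5
```

View pics/w28.png

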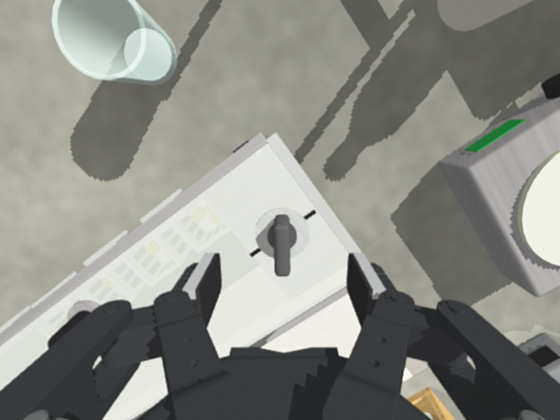

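```bash
python3 -m handwheel '[{"dx":-0.001,"dy":0,"dz":0.015,"ax":0,"ay":0,"az":0},{"dx":-0.001,"dy":0,"dz":0.03,"ax":0,"ay":0,"az":0},{"dx":-0.001,"dy":0,"dz":0.03,"ax":0,"ay":0,"az":0},{"dx":-0.001,"dy":0,"dz":0.03,"ax":0,"ay":0,"az":0}]'; python3 -m handwheel '[{"dx":0,"dy":0,"dz":0,"ax":0,"ay":0,"az":0},{"dx":0,"dy":0,"dz":0,"ax":0,"ay":0,"az":0},{"dx":0,"dy":0,"dz":0,"ax":0,"ay":0,"az":0},{"dx":0,"dy":0,"dz":0,"ax":0,"ay":0,"az":0},{"dx":0,"dy":0,"dz":0,"ax":0,"ay":0,"az":0}]' 255
python3 - <<'E'
from h import *
go(.4923,.3644,.151,-1.8)
E
```

```text
time: 51.48
tool_pos: [0.4919, 0.3634, 0.1506]
tool_rot: [-0.0, 0.899, 0.438, -0.0]
contact_force: [-0.6, 0.3, 0.1]
gripper_width: 0.762
time: 52.1
tool_pos: [0.4923, 0.3637, 0.1514]
tool_rot: [-0.0, 0.899, 0.438, 0.001]
contact_force: [1.1, 1.6, 2.2]
gripper_width: 0.095
t 52.1 pos [0.4923 0.3637 0.1514] alpha 51.95 F [1.1 1.6 2.2] g 0.095
d [ 0.0005 -0.0004  0.0004] r [-3.000e-04 -1.200e-03  9.382e-01] rows 5.0
```

```bash
python3 -m handwheel '[{"dx":0.0005,"dy":0,"dz":0,"ax":0,"ay":0,"az":0.17},{"dx":0.0005,"dy":0,"dz":0,"ax":0,"ay":0,"az":0.34},{"dx":0.0005,"dy":0,"dz":0,"ax":0,"ay":0,"az":0.51},{"dx":0.0005,"dy":0,"dz":0,"ax":0,"ay":0,"az":0.68},{"dx":0.0005,"dy":0,"dz":0,"ax":0,"ay":0,"az":0.83}]'; python3 -m handwheel '[{"dx":0,"dy":0,"dz":0,"ax":0,"ay":0,"az":0.108},{"dx":0,"dy":0,"dz":0,"ax":0,"ay":0,"az":0.108},{"dx":0,"dy":0,"dz":0,"ax":0,"ay":0,"az":0.108}]'
python3 - <<'E'
from h import *
go(.4923,.3644,.138,-1.8)
f=grab('wrist','w29.png')
E
```

```text
time: 52.72
tool_pos: [0.4932, 0.3643, 0.1514]
tool_rot: [-0.001, 0.999, 0.036, 0.001]
contact_force: [3.2, 1.4, 0.7]
gripper_width: 0.095
time: 53.1
tool_pos: [0.4932, 0.3643, 0.1514]
tool_rot: [-0.001, 1.0, -0.015, 0.001]
contact_force: [5.8, 3.2, 0.6]
gripper_width: 0.099
t 53.1 pos [0.4932 0.3643 0.1514] alpha -1.71 F [5.8 3.2 0.6] g 0.099
d [-0.0009 -0.0001  0.0134] r [-0.0014 -0.0024  0.0015] rows 0.2
```

View pics/w29.png

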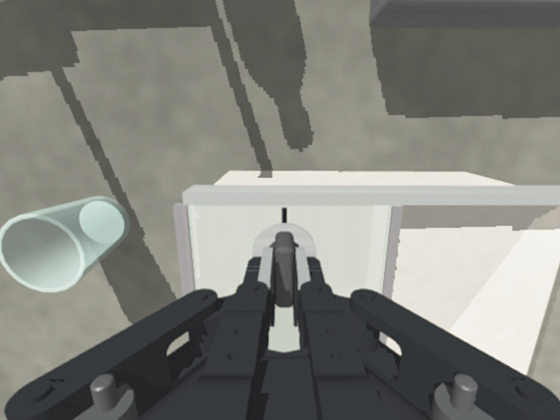

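```bash
python3 -m handwheel '[{"dx":0.001,"dy":-0.0005,"dz":0.004,"ax":0,"ay":0,"az":0},{"dx":0.001,"dy":-0.0005,"dz":0.008,"ax":0,"ay":0,"az":0},{"dx":0.001,"dy":-0.0005,"dz":0.012,"ax":0,"ay":0,"az":0},{"dx":0.001,"dy":-0.0005,"dz":0.012,"ax":0,"ay":0,"az":0}]'; python3 -m handwheel '[{"dx":0,"dy":0,"dz":0.0012,"ax":0,"ay":0,"az":0},{"dx":0,"dy":0,"dz":0.0012,"ax":0,"ay":0,"az":0}]'
```

```text
time: 53.65
tool_pos: [0.4934, 0.3643, 0.1392]
tool_rot: [0.0, 1.0, -0.015, 0.0]
contact_force: [0.5, -0.5, 5.8]
gripper_width: 0.101
time: 53.9
tool_pos: [0.4935, 0.3643, 0.1388]
tool_rot: [0.0, 1.0, -0.015, 0.0]
contact_force: [-0.7, -0.5, 7.4]
gripper_width: 0.097
```

```bash
python3 -m handwheel '[{"dx":0,"dy":0,"dz":0,"ax":0,"ay":0,"az":0.17},{"dx":0,"dy":0,"dz":0,"ax":0,"ay":0,"az":0.34},{"dx":0,"dy":0,"dz":0,"ax":0,"ay":0,"az":0.51},{"dx":0,"dy":0,"dz":0,"ax":0,"ay":0,"az":0.68},{"dx":0,"dy":0,"dz":0,"ax":0,"ay":0,"az":0.85}]'; python3 -m handwheel '[{"dx":0,"dy":0,"dz":0,"ax":0,"ay":0,"az":0.17},{"dx":0,"dy":0,"dz":0,"ax":0,"ay":0,"az":0.34},{"dx":0,"dy":0,"dz":0,"ax":0,"ay":0,"az":0.51},{"dx":0,"dy":0,"dz":0,"ax":0,"ay":0,"az":0.68},{"dx":0,"dy":0,"dz":0,"ax":0,"ay":0,"az":0.715}]'
python3 - <<'E'
from h import *
go(.4923,.3644,.138,-91.8);print(manip.state()['ft_torque'])
E
```

```text
time: 54.52
tool_pos: [0.4944, 0.3639, 0.1388]
tool_rot: [-0.0, 0.903, -0.429, 0.001]
contact_force: [2.6, -0.4, 6.6]
gripper_width: 0.097
time: 55.15
tool_pos: [0.4946, 0.3631, 0.1388]
tool_rot: [0.0, -0.697, 0.717, -0.002]
contact_force: [2.5, -4.9, 6.4]
gripper_width: 0.1
t 55.15 pos [0.4946 0.3631 0.1388] alpha -91.56 F [ 2.5 -4.9  6.4] g 0.1
d [-0.0012  0.0024  0.0008] r [-0.0029 -0.0023  0.0042] rows 0.0
[-0.71401182 -0.4739554  -0.00598918]
```

Turned about 1.566. Ease up, release, lift and check.

```bash
python3 -m handwheel '[{"dx":0,"dy":0,"dz":-0.002,"ax":0,"ay":0,"az":0},{"dx":0,"dy":0,"dz":-0.002,"ax":0,"ay":0,"az":0}]'; python3 -m handwheel '[{"dx":0,"dy":0,"dz":0,"ax":0,"ay":0,"az":0},{"dx":0,"dy":0,"dz":0,"ax":0,"ay":0,"az":0},{"dx":0,"dy":0,"dz":0,"ax":0,"ay":0,"az":0}]' 185;  python3 -m handwheel '[{"dx":0,"dy":0,"dz":-0.02,"ax":0,"ay":0,"az":0},{"dx":0,"dy":0,"dz":-0.06,"ax":0,"ay":0,"az":0},{"dx":0,"dy":0,"dz":-0.12,"ax":0,"ay":0,"az":0},{"dx":0.05,"dy":0,"dz":-0.18,"ax":0,"ay":0,"az":0},{"dx":0.08,"dy":0,"dz":-0.21,"ax":0,"ay":0,"az":0}]'; python3 -m handwheel '[{"dx":0.03,"dy":0.03,"dz":0,"ax":0,"ay":0,"az":0},{"dx":0.06,"dy":0.06,"dz":0,"ax":0,"ay":0,"az":0},{"dx":0.06,"dy":0.06,"dz":0,"ax":0,"ay":0,"az":0},{"dx":0.06,"dy":0.06,"dz":0,"ax":0,"ay":0,"az":0}]' 0
python3 - <<'E'
from h import *
go(.4829,.0492,.27,-91.8)
f=grab('wrist','w30.png');g=grab('side','d30.png');s=grab('scene','s30.png')
for nm,F in (('wrist',f),('side',g),('scene',s)):
  c=cloud(F);p=c[F['z_map']>0]
  for x,y in ((.483,.049),(.493,.364),(.455,.208)):
    h=p[(p[:,2]>.148)&(p[:,2]<.175)&(np.hypot(p[:,0]-x,p[:,1]-y)<.027)]
    if len(h)>5: print(nm,len(h),[np.round(k,1) for k in cv2.minAreaRect((h[:,:2]*1000).astype(np.float32))],np.percentile(h[:,2],[50,95]))
c=cloud(f);p=c[f['z_map']>0]
cv2.imwrite('pics/d30c.png',cv2.resize(g['image'][130:390,180:380],None,fx=2.3,fy=2.3,interpolation=2))
E
```

```text
time: 55.4
tool_pos: [0.4946, 0.3631, 0.1405]
tool_rot: [0.0, -0.698, 0.716, -0.002]
contact_force: [3.8, -4.4, 4.8]
gripper_width: 0.099
time: 55.78
tool_pos: [0.4924, 0.3641, 0.1385]
tool_rot: [-0.001, -0.698, 0.716, 0.0]
contact_force: [-0.1, 0.3, -0.1]
gripper_width: 0.274
time: 56.4
tool_pos: [0.4911, 0.2838, 0.3539]
tool_rot: [0.002, -0.699, 0.716, -0.001]
contact_force: [0.8, 0.2, 0.1]
gripper_width: 0.275
time: 56.9
tool_pos: [0.43, 0.2261, 0.3509]
tool_rot: [0.001, -0.698, 0.716, -0.0]
contact_force: [-0.6, -0.6, 0.3]
gripper_width: 0.999
t 56.9 pos [0.43   0.2261 0.3509] alpha -91.46 F [-0.6 -0.6  0.3] g 0.999
d [ 0.1756 -0.0572  0.0809] r [-0.002   0.001   0.0059] rows 3.2
wrist 354 [array([483. ,  49.4]), array([10.3, 32.4]), np.float64(89.9)] [0.15685329 0.15875643]
wrist 336 [array([492.8, 364.3]), array([10.2, 33. ]), np.float64(88.2)] [0.15716036 0.15889683]
wrist 173 [array([455.5, 208. ]), array([14.8, 15.3]), np.float64(43.9)] [0.16731374 0.16881576]
side 59 [array([481.4,  47.1]), array([12.7, 31.6]), np.float64(88.7)] [0.1542912  0.15878366]
side 80 [array([492.1, 362.1]), array([10., 33.]), np.float64(87.6)] [0.15475903 0.15713873]
side 55 [array([454. , 205.9]), array([15.1, 14. ]), np.float64(67.2)] [0.16447557 0.1676503 ]
scene 40 [array([487.2,  44.5]), array([12.5, 35.7]), np.float64(81.5)] [0.1536823  0.15737288]
scene 34 [array([496. , 359.5]), array([31.4, 13.8]), np.float64(7.4)] [0.15393785 0.15808854]
scene 34 [array([459.9, 202.2]), array([12.8, 17.4]), np.float64(41.6)] [0.16086629 0.16727729]
```

View pics/w30.png

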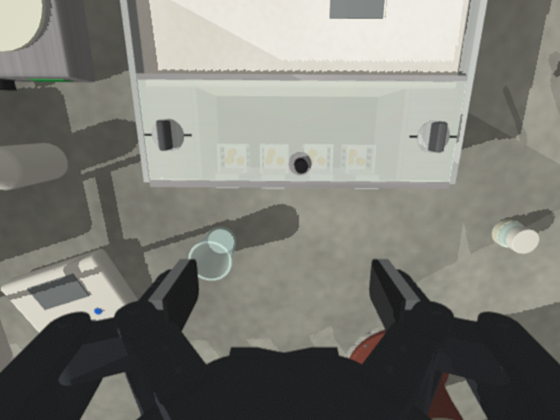

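View pics/d30c.png

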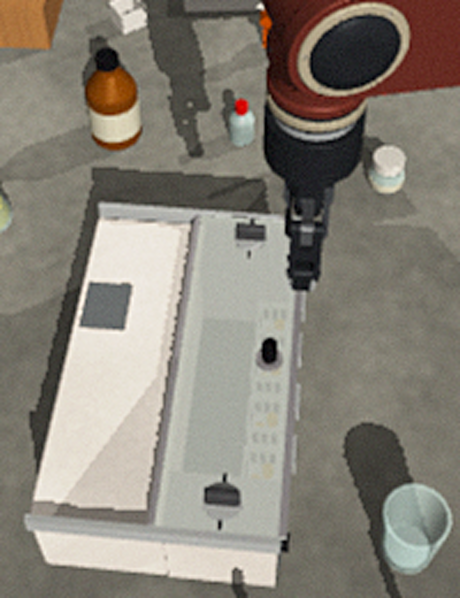

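View pics/s30.png

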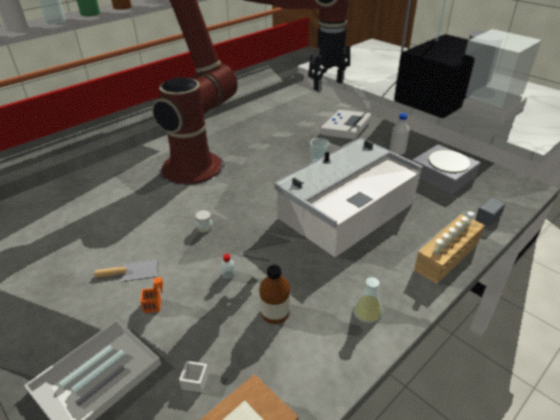

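```bash
python3 -c "
from h import *
print(manip.job_done())"
```

```text
the job is handed in; nothing more can be done
None
```

I slid the cover open and hung all four aluminium baskets on the front rim, at about y = -88, -29, 33 and 92 mm. I then slid the cover shut against its stop and turned both studs in line, pushed them in about 12.6 mm and turned them clockwise. The job is handed in after about 57 s; no verdict was reported.

**Last checks:**
- **Studs:** both wing tops read 157–159 mm above the bench (157 is locked). They stand square to the black marks, about 1.54–1.57 rad turned.
- **Cover:** the knob is where it was at the stop, within about 1 mm.
- **Baskets:** the bridge tops read about 123 mm before I closed the cover, which is the height of a properly hung basket. All four still show in place through the shut cover.
- **Bottles and jar:** the reagent bottle, dropper and jar are all standing, and the orange look-alike was left alone.
- **Robot:** the gripper is open and clear of everything.

No check failed. The scene camera read positions about 4–6 mm off the wrist camera; the gripper closing on the knob agreed with the wrist camera, so I used that one.

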